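Load the valve leak-test chamber and tighten its feed nut

TASK

Get the leak test ready: first put every tyre valve that is on the counter into the open test chamber, then swing the hold-down bar over them until it lies fully down in its fork catch. After that roll the worm of the adjustable wrench until its jaw is snug on the feed nut, and only then use the wrench handle to turn the nut a sixth of a turn (60 degrees) clockwise seen from above; leave the wrench snug on the nut, do not turn the nut with the fingers, and leave the tin, white cup, gauge and hammer where they are.

Things in the scene. Friction and masses are not known exactly. Their poses are not given: they have to be found in the camera images.
- valve0: Tyre valve standing on the counter: black rubber hexagonal foot 30 mm across flats and 12 mm high, above it a round brass stem of 14 mm diameter, 50 mm high over all, 60 g. Origin: centre of the underside of the foot; z runs up the stem. Three to five of the five valves are present.
- valve1: Tyre valve standing on the counter: black rubber hexagonal foot 30 mm across flats and 12 mm high, above it a round brass stem of 14 mm diameter, 50 mm high over all, 60 g. Origin: centre of the underside of the foot; z runs up the stem. Three to five of the five valves are present.
- valve2: Tyre valve standing on the counter: black rubber hexagonal foot 30 mm across flats and 12 mm high, above it a round brass stem of 14 mm diameter, 50 mm high over all, 60 g. Origin: centre of the underside of the foot; z runs up the stem. Three to five of the five valves are present.
- valve3: Tyre valve standing on the counter: black rubber hexagonal foot 30 mm across flats and 12 mm high, above it a round brass stem of 14 mm diameter, 50 mm high over all, 60 g. Origin: centre of the underside of the foot; z runs up the stem. Three to five of the five valves are present.
- valve4: Tyre valve standing on the counter: black rubber hexagonal foot 30 mm across flats and 12 mm high, above it a round brass stem of 14 mm diameter, 50 mm high over all, 60 g. Origin: centre of the underside of the foot; z runs up the stem. Three to five of the five valves are present.
- chamber: Open aluminium test chamber fixed to the counter: box 150 (x) by 165 (y) by 55 mm high, walls and floor 5 mm. Origin: centre of its underside. Outside its +y wall stand the bar's hinge ears, outside its -y wall the fork catch, two prongs 72 mm high and 19 mm clear apart; both reach 13 mm beyond the wall.
- chamber_floor (a point): Centre of the chamber's inner floor, 5 mm above the counter; axes as the chamber's.
- bar (a joint): Steel hold-down bar, 222 mm long, 14 mm wide (along chamber x), 8 mm thick, hinged over the chamber's +y wall. Angle in rad: 0 = down, level across the chamber, lying in the fork catch against a stop; grows as it swings up; 1.57 upright; starts leaning back at 1.65 to 2.0. Stiff hinge: it stays where it is left; moving its end takes about 2 N.
- bar_hinge (a point): Hinge axis of the bar, 62 mm above the counter, 90.5 mm from the chamber's centre on its +y side; the axis runs along chamber x.
- bar_end (a point): Mid-thickness point of the bar 15 mm from its free end, 207 mm from the hinge axis; moves with the bar. Pinch here across its 14 mm width (along chamber x). With the bar down it lies 62 mm above the counter, 27 mm outside the catch's middle.
- wrench: Adjustable wrench, steel, lying flat on the counter about the nut with its jaws open; 270 mm long, 16 mm thick, about 0.7 kg. Origin: on the counter, the point where the nut's axis lies once the jaws are snug. +x points out of the mouth, the handle runs to -x (26 mm wide, from 88 mm to 248 mm behind the origin); the fixed jaw's face is at y = +15 mm, the moving jaw is on the -y side.
- wrench_grip (a point): Middle of the handle, 150 mm behind the wrench's origin (-x), at half thickness (8 mm up); axes as the wrench's. Grip here across the handle's width.
- worm_top (a point): Highest point of the wrench's worm: ribbed roller 20 mm in diameter, 26 mm long, axis along wrench y, 48 mm behind the wrench's origin and 5 mm to -y, 6.5 mm proud of the wrench's upper face (22.5 mm above the counter). Press it from above with about 10 N and drag its top towards the mouth (+x of the wrench) to roll the jaw shut; dragging back opens it. 16 mm of drag is 1.6 rad.
- worm (a joint): Angle of the worm in rad; grows as the jaw closes, 1.2 mm of jaw travel a radian. It stays where it is left.
- jaw (a joint): Travel of the moving jaw towards the fixed jaw in m: 0 = 40 mm opening, 0.010 = 30 mm opening, when it is snug on the 30 mm nut and goes no farther. Starts between 0 and 0.002.
- feed: Feed union fixed in the counter, with its nut. Origin: on the nut's axis at the counter.
- nut_top (a point): Centre of the nut's upper face, 20 mm above the counter: brass hexagon nut, 30 mm across flats, with a thin threaded stub 6 mm higher. Held between the wrench's jaws.
- nut (a joint): Angle of the nut in rad: 0 at the start, grows as it is turned clockwise seen from above (tightened). Friction 0.2 N m, no stop; with open jaws the wrench slips round it.
- tin: Open tin of brass valve cores, 72 mm across, 45 mm high; origin under its centre. Bystander.
- hammer: Red headed weight hammer with a wooden handle, 210 mm, lying; origin under the head. Bystander.
- cap_pot: Small white cup, 54 mm across, 35 mm high; origin under its centre. Bystander.
- gauge: Round black tyre gauge, 56 mm across, 18 mm high; origin under its centre. Bystander.
There are look-alikes about, which are no part of the job. Leave any green or purple look-alike of the valve0 alone.

How it is judged:
On the way, in this order (a step that is already met when the one before it is completed fails the run):
1. all valves present lie or stand in the chamber, let go (x of valve0 in the frame of chamber between -0.071 and 0.071 m and y of valve0 in the frame of chamber between -0.0785 and 0.0785 m and z of each of valve0, valve1, valve2, valve3, valve4 in the frame of chamber below 0.035 m and contact force between the fingers and valve0 below 0.2 N and linear speed of each of valve0, valve1, valve2, valve3, valve4 below 0.03 m/s and x of valve1 in the frame of chamber between -0.071 and 0.071 m and y of valve1 in the frame of chamber between -0.0785 and 0.0785 m and contact force between the fingers and valve1 below 0.2 N and x of valve2 in the frame of chamber between -0.071 and 0.071 m and y of valve2 in the frame of chamber between -0.0785 and 0.0785 m and contact force between the fingers and valve2 below 0.2 N and x of valve3 in the frame of chamber between -0.071 and 0.071 m and y of valve3 in the frame of chamber between -0.0785 and 0.0785 m and contact force between the fingers and valve3 below 0.2 N and x of valve4 in the frame of chamber between -0.071 and 0.071 m and y of valve4 in the frame of chamber between -0.0785 and 0.0785 m and contact force between the fingers and valve4 below 0.2 N), for 0.2 s.
2. the hold-down bar is fully down in its catch, over the valves (all of step 1 and value of joint bar below 0.05 rad), for 0.2 s.
3. the wrench's jaw is snug on the nut, the nut not yet turned (value of joint jaw between 0.0087 and 0.0115 m and horizontal distance between wrench and nut_top below 0.01 m and value of joint nut below 0.4 rad), for 0.2 s.
4. the nut is turned a sixth of a turn clockwise with the jaw still snug (value of joint jaw between 0.0087 and 0.0115 m and horizontal distance between wrench and nut_top below 0.01 m and value of joint nut between 0.87 and 1.25 rad), for 0.2 s.
At the end, for the whole second after the job is handed in: Every valve present inside the chamber, under 35 mm up, at rest; bar within 0.05 rad of down; jaw opening under 31.3 mm with the wrench origin within 10 mm of the nut axis; nut 50 to 72 degrees clockwise of its start (all of step 2 and all of step 4); the robot touches nothing.
It fails at once if tin, hammer, cup or gauge moved more than 40 mm (distance of any of tin, hammer, cap_pot, gauge from where it was at the start of the episode above 0.04 m).
It fails at once if fingers press on the nut with more than 10 N (contact force between the fingers and feed above 10 N).
Of valve0, valve1, valve2, valve3, valve4 only 3 to 5 are there at a start; the rules pass over those that are not, and their reading is None.
At some moment in a run one of valve0, valve1, valve2, valve3, valve4 may be knocked a few centimetres aside while the robot is not near it.
Once in a run the grip may slacken for a moment while it holds something.
It also fails if it takes over 210 s, if anything falls off the work surface, if the arm or the gripper's body presses on something with over 40 N, if the wrist force passes 120 N, or if a joint passes its speed limit or range.

ROBOT

A 6-joint arm with a two-finger parallel gripper is mounted at the origin on the work surface. World frame = base frame: x ahead of the robot, y to its left, z up, the work surface at z = 0. Lengths are in m, angles in rad, forces in N, time in s.
With the tool pointing down it reaches from about 0.375 to 0.9 m from the base axis. Payload 3.1 kg.
Tool frame: the origin (TCP) lies on the centre line of the jaws, within the pads' length; the fingertips stand robot.tip_reach ahead of it and the grasp point (between the pads) lies 8 mm behind it (robot.tip_reach is the distance from the TCP to the fingertips, in m); z points along the fingers, y is the line along which they close (so a half turn about z gives the same grasp; the last joint's range is limited). The gripper opens to 87 mm and grips with 3 to 60 N. Pads are 19 mm wide; open, the fingers measure 117 mm over their backs; the gripper's body (75 mm by 190 mm) begins 51 mm behind the grasp point.
Start: joints at [-1.321, 0.527, 1.433, -0, 1.181, -0.178], TCP at [0.259, -0.569, 0.234] pointing down, gripper open.
Joint ranges: [-3.08, 3.08], [-0.75, 2.2], [0.22, 2.44], [-1.43, 4.57], [0, 2.65], [-2.85, 2.85]. Speed limits (rad/s): [2.79, 2.79, 3.14, 3.14, 3.14, 3.14].

INTERFACE

Orientations are given as a unit quaternion [x, y, z, w].
In Python, from rig import robot gives the robot as it stands.
- The arm moves only by the tool jog_arm, never from a script. Its argument "motion" is one flat list of numbers, 7 for each row, row after row: the shift along the tool's x, y, z scaled (see below), then the turn, a rotation vector about the tool's x, y, z scaled (see below), then the gripper's target within -1 to 1 (shut at 1, half-way at 0, fully open at -1). In form: [x, y, z, rx, ry, rz, hand, x, y, z, rx, ry, rz, hand, ...]. A call has 1 to 12 rows; each row shifts and turns the commanded pose from where the row before left it, along the tool's axes as they then stand; what a row does not reach is not made up. The controller multiplies each number of a shift by 4 cm and each number of a turn by 4 degrees. A row lasts 1/8 s, in which the tool goes at most 62.5 mm and 10.7 degrees, less where a joint would pass 70% of its speed; a pose out of reach is approached as far as the arm can. A call with a number of a shift or a turn outside -1 to 1 is refused whole. A call with a gripper value outside its range is refused whole. The fingers move at their own pace and stop on an object; "grip_force" is the grip in N (left out, the last holds). Time passes only in rows, so rows that do not move let the fingers close. It gives the time, the measured TCP pose, the force, the opening and the grip force at its end, in the units of the state.
- robot.get_obs(): the state, without advancing time (a new reading comes with each control period).
- robot.camera(name): name is "scene" or "top"; returns the picture (420x560x3 uint8, blue, green, red); there is no depth.
- robot.calibration(name): a dict with "fx", "fy", "cx", "cy" (pixels), "R" (3x3) and "t" (3): a world point X has camera coordinates R X + t. Camera axes: x right, y down, z forward; pixel columns grow to the right and rows downward; lengths in m; the calibration is good to about 2 mm. A picture is of the moment at which its call begins. calibration takes no time and is no camera call.
- robot.hand_in(): hands the job in; it is judged then, once.
The state is a dict: "time": time; "q": joint angles; "joint_velocities": joint speeds; "joint_torque": joint torques, N m; "position": TCP position; "tool_rot": TCP orientation; "ft_force": force on the tool from outside, world axes, zero at the start; "moment": the same for the moment, N m; "grip_width": finger opening in m; "grip_force": force on a finger pad.
Only numpy, scipy, OpenCV 4.12 (cv2) and the standard library are available. Lean on these libraries where they do the work, as an engineer would, in place of code of your own. Each camera call takes 0.05 s, during which the arm holds its last target. There are 200 camera calls.

## Working session

There is one attempt and no reset: what is moved stays moved. The work goes in short steps, Python scripts to look and compute and a tool call to move; the robot and the scene stay as the last step left them, time stands still between calls to the robot, and variables do not carry over. Pictures are saved under pics/ and viewed, at most 14 in all, crops included, and the job is handed in when it is done.

Besides the shell and the picture viewer there is one more tool, called after ">>>" by a JSON object that holds its "name" and its "arguments", one argument or row to a line. jog_arm: Moves the arm, as the interface text tells. Shifts and turns lie within -1 to 1; 1 stands for 4 cm of shift or 4 degrees of turn. Its arguments: {"type":"object","properties":{"motion":{"type":"array","items":{"type":"number"}},"grip_force":{"type":"number"}},"required":["motion"]}

```bash
mkdir -p pics; cat > h.py <<'E'
from rig import robot
import numpy as np, cv2
from scipy.spatial.transform import Rotation as Rn
def px2w(c,u,v,z):
    k=robot.calibration(c);R=np.array(k["R"]);t=np.array(k["t"])
    d=R.T@np.array([(u-k["cx"])/k["fx"],(v-k["cy"])/k["fy"],1.]);o=-R.T@t
    return o+d*(z-o[2])/d[2]
def w2px(c,X):
    k=robot.calibration(c);p=np.array(k["R"])@np.array(X)+np.array(k["t"])
    return k["fx"]*p[0]/p[2]+k["cx"],k["fy"]*p[1]/p[2]+k["cy"]
def snap(c,n,crop=None,s=1):
    im=robot.camera(c)
    cv2.imwrite(f"pics/raw_{n}.png",im)
    if crop: im=im[crop[1]:crop[3],crop[0]:crop[2]]
    im=cv2.resize(im,None,fx=s,fy=s,interpolation=cv2.INTER_CUBIC)
    cv2.imwrite(f"pics/{n}.png",im)
E
python3 - <<'E'
from h import *
snap("top","t0",s=1.42);snap("scene","s0",s=1.42)
for c in("top","scene"):
    k=robot.calibration(c);print(c,k["fx"],-np.array(k["R"]).T@np.array(k["t"]),np.round(k["R"],2))
o=robot.get_obs();print(o,robot.tip_reach)
E
```

```text
top 494.8279484595367 [0.48401446 0.02424395 1.00745766] [[-0.02 -1.   -0.01]
 [-1.    0.02 -0.1 ]
 [ 0.1   0.   -1.  ]]
scene 398.327556787889 [1.23894387 0.22857581 0.55311274] [[-0.32  0.95  0.02]
 [ 0.54  0.2  -0.82]
 [-0.78 -0.25 -0.58]]
{'time': 0.1, 'q': array([-1.32148631e+00,  5.28360339e-01,  1.43376092e+00,  1.00175100e-05,
        1.18138046e+00, -1.78544994e-01]), 'joint_velocities': array([-0.0022476 , -0.00338085, -0.00286926, -0.00044802, -0.00058699,
        0.00177972]), 'joint_torque': array([-6.63526898e-04, -4.40985346e+01, -1.77149945e+01,  6.35560602e-02,
        5.34154521e-02, -4.39509813e-05]), 'position': array([ 0.25917226, -0.56804451,  0.23268157]), 'tool_rot': array([ 9.77204605e-01,  2.12297547e-01, -2.91376584e-05, -9.54098465e-04]), 'ft_force': array([-0.67285241, -0.04882391,  0.36710732]), 'moment': array([-0.02110939, -0.01066197, -0.01653626]), 'grip_force': 0.0, 'grip_width': 0.08703399487073295} 0.011
```

View pics/t0.png

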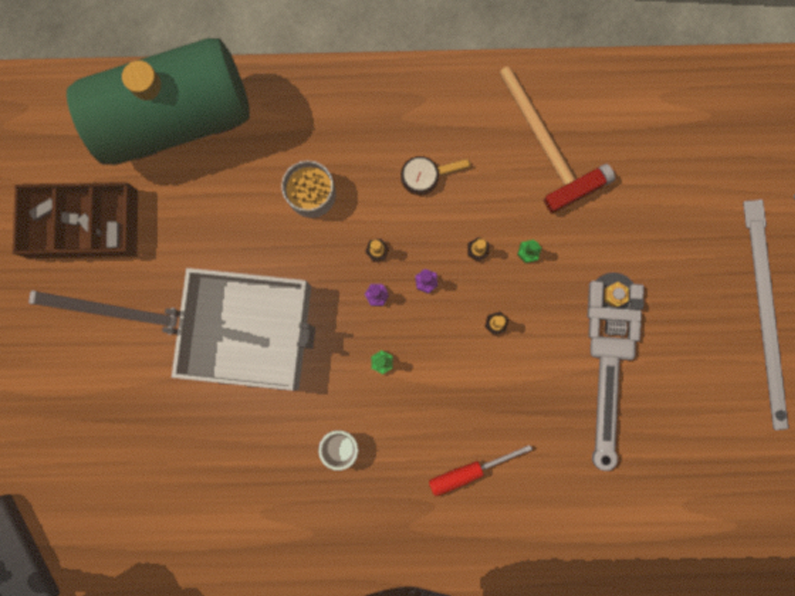

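View pics/s0.png

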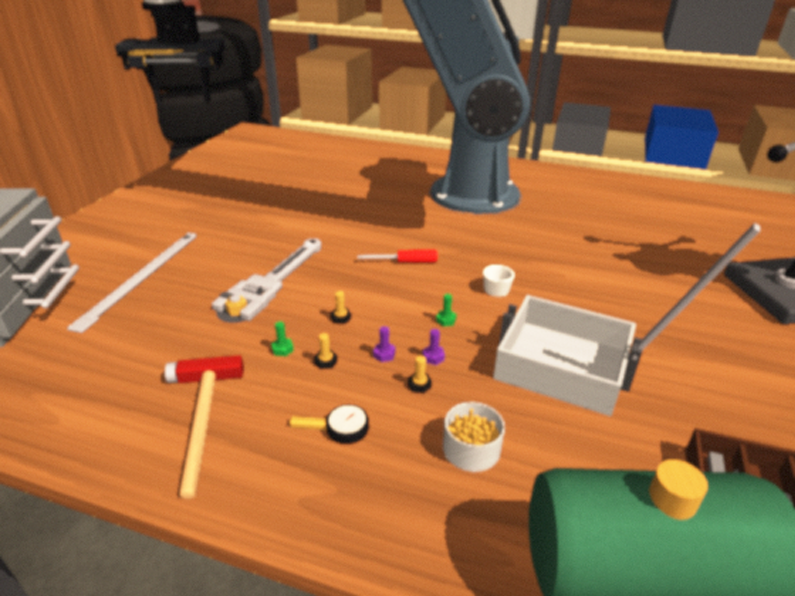

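Candidates in the top view (795 px wide): brass/black valves at (377,250), (479,248) and (497,323). The look-alikes are purple at (376,295) and (427,281), and green at (530,251) and (382,362). I choose the three with black feet and brass stems, and will check them in one crop.

```bash
python3 - <<'E'
from h import *
im=cv2.imread("pics/raw_t0.png")
a=im[150:280,240:400]; b=im[185:335,400:470]
a=cv2.resize(a,(640,520),interpolation=cv2.INTER_CUBIC)
cv2.imwrite("pics/c0.png",a)
b=cv2.resize(b,None,fx=3.5,fy=3.5,interpolation=cv2.INTER_CUBIC)[:520]
cv2.imwrite("pics/c0.png",np.hstack([a,np.zeros((520,160,3),np.uint8)])[:, :800]); 
cv2.imwrite("pics/c1.png",cv2.resize(im[185:335,400:470],None,fx=4,fy=4,interpolation=cv2.INTER_CUBIC))
hsv=cv2.cvtColor(im,cv2.COLOR_BGR2HSV)
m=(hsv[...,2]<45).astype(np.uint8)   # black feet
n,l,s,c=cv2.connectedComponentsWithStats(m)
for i in range(1,n):
    if 15<s[i,4]<800: print("dark",c[i].round(1),s[i,:5],px2w("top",*c[i],.006).round(3))
S=560/795
for name,u,v,z in [("v a tip",377,245,.05),("v b tip",480,243,.05),("v c tip",498,322,.05),("chTL",188,270,.055),("chTR",307,281,.055),("chBL",173,377,.055),("chBR",297,389,.055),("nut",618,294,.023),("wr end",605,460,.016),("worm",616,327,.0225),("neck",612,345,.016),("barhinge",170,320,.062),("purple1",376,295,.02),("purple2",427,281,.02),("green1",530,251,.02),("green2",382,362,.02),("cup",338,450,.035),("tin",308,188,.045),("gauge",420,175,.018),("catch",308,335,.07)]:
    print(name,px2w("top",u*S,v*S,z).round(4))
E
```

```text
dark [ 32.7 407.3] [ 30 404   6   7  16] [0.219 0.535 0.006]
dark [ 36.9 415.8] [ 32 412   9   8  26] [0.203 0.526 0.006]
v a tip [0.6694 0.0673 0.05  ]
v b tip [ 0.6692 -0.0751  0.05  ]
v c tip [ 0.5593 -0.0964  0.05  ]
chTL [0.6389 0.327  0.055 ]
chTR [0.6204 0.1636 0.055 ]
chBL [0.4931 0.3458 0.055 ]
chBR [0.4737 0.178  0.055 ]
nut [ 0.5976 -0.27    0.023 ]
wr end [ 0.367  -0.2429  0.016 ]
worm [ 0.5511 -0.2651  0.0225]
neck [ 0.5263 -0.2602  0.016 ]
barhinge [0.5699 0.3484 0.062 ]
purple1 [0.6034 0.0711 0.02  ]
purple2 [ 0.622  -0.0015  0.02  ]
green1 [ 0.662  -0.1489  0.02  ]
green2 [0.5086 0.0642 0.02  ]
cup [0.3896 0.1256 0.035 ]
tin [0.7533 0.1629 0.045 ]
gauge [0.7766 0.0051 0.018 ]
catch [0.5454 0.1605 0.07  ]
```

View pics/c0.png

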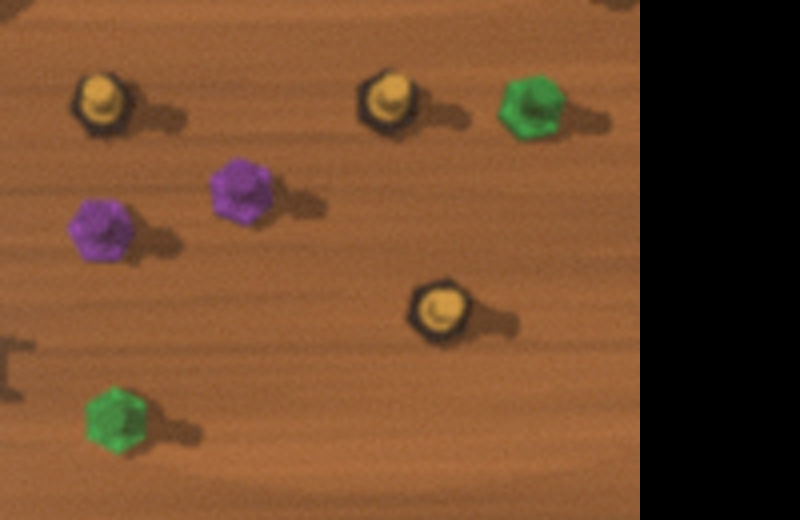

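View pics/c1.png

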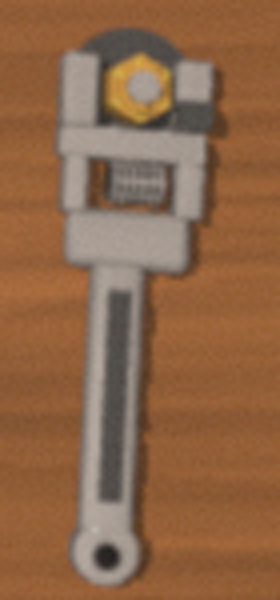

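```bash
cat >> h.py <<'E'
def plan(X,yaw=None,p=None):
    o=robot.get_obs();p=o["position"] if p is None else p;R=Rn.from_quat(o["tool_rot"]).as_matrix()
    cur=np.degrees(np.arctan2(R[1,0],R[0,0]))
    print("shift units",((R.T@(np.array(X)-p))/.04).round(2),"yaw",cur.round(2),"turn units",None if yaw is None else round(-((yaw-cur+180)%360-180)/4,2),"tilt",np.degrees(np.arccos(-R[2,2])).round(2))
def tohere(): return robot.get_obs()["position"].round(4)
E
python3 - <<'E'
from h import *
for n,u,v,z in [("a",265.5,176,.009),("b",337,175.75,.009),("c",350,228,.009),("nut",434.5,207,.02),("worm",434.5,230.5,.021),("hole",426.5,324.25,.016)]:
    print(n,px2w("top",u,v,z).round(4))
c=np.array([.5565,.2536]);yw=np.radians(-6.5)
for x,y in [(.035,-.04),(-.035,-.04),(.035,.04)]:
    print((c+[x*np.cos(yw)-y*np.sin(yw),x*np.sin(yw)+y*np.cos(yw)]).round(4))
plan([.56,-.09,.15],83.5)
E
```

```text
a [0.6702 0.0693 0.009 ]
b [ 0.6677 -0.0768  0.009 ]
c [ 0.5602 -0.0999  0.009 ]
nut [ 0.5982 -0.2693  0.02  ]
worm [ 0.5509 -0.2667  0.021 ]
hole [ 0.3666 -0.2435  0.016 ]
[0.5867 0.2099]
[0.5172 0.2178]
[0.5958 0.2894]
shift units [11.8  -7.75  2.09] yaw 24.51 turn units -14.75 tilt 0.11
```

>>> {"name": "jog_arm", "arguments": {
  "motion": [0, 0, 0, 0, 0, -1, 0, 0, 0, 0, 0, 0, -1, 0, 0, 0, 0, 0, 0, -1, 0, 0, 0, 0, 0, 0, -1, 0, 0, 0, 0, 0, 0, -1, 0, 0, 0, 0, 0, 0, -1, 0, 0, 0, 0, 0, 0, -1, 0, 0, 0, 0, 0, 0, -1, 0, 0, 0, 0, 0, 0, -1, 0, 0, 0, 0, 0, 0, -1, 0, 0, 0, 0, 0, 0, -1, 0, 0, 0, 0, 0, 0, -1, 0]
}}

```text
time: 1.6
position: [0.2592, -0.5682, 0.233]
tool_rot: [0.806, 0.592, 0.0, -0.001]
ft_force: [-0.2, 0.1, -0.3]
grip_width: 0.0434
grip_force: 0.0
```

>>> {"name": "jog_arm", "arguments": {
  "motion": [0, 0, 0, 0, 0, -1, 0, 0, 0, 0, 0, 0, -1, 0, 0, 0, 0, 0, 0, -0.75, 0]
}}

```text
time: 1.98
position: [0.2592, -0.5682, 0.2329]
tool_rot: [0.745, 0.667, 0.0, -0.001]
ft_force: [-0.6, 0.4, -0.2]
grip_width: 0.0434
grip_force: 0.0
```

```bash
python3 - <<'E'
from h import *
plan([.559,-.0965,.12],83.5)
E
```

```text
shift units [12.55  6.14  2.84] yaw 83.61 turn units 0.03 tilt 0.08
```

>>> {"name": "jog_arm", "arguments": {
  "motion": [0.9, 0.44, 0, 0, 0, 0, 0, 0.9, 0.44, 0, 0, 0, 0, 0, 0.9, 0.44, 0, 0, 0, 0, 0, 0.9, 0.44, 0, 0, 0, 0, 0, 0.9, 0.44, 0, 0, 0, 0, 0, 0.9, 0.44, 0.2, 0, 0, 0, 0, 0.9, 0.44, 0.2, 0, 0, 0, 0, 0.9, 0.44, 0.4, 0, 0, 0, 0, 0.9, 0.44, 0.4, 0, 0, 0, 0, 0.9, 0.44, 0.4, 0, 0, 0, 0, 0.9, 0.44, 0.4, 0, 0, 0, 0, 0.9, 0.44, 0.4, 0, 0, 0, 0]
}}

```text
time: 3.48
position: [0.5184, -0.1621, 0.1368]
tool_rot: [0.746, 0.666, -0.0, -0.0]
ft_force: [-0.8, -0.7, 0.6]
grip_width: 0.0433
grip_force: 0.0
```

>>> {"name": "jog_arm", "arguments": {
  "motion": [0.8, 0.44, 0.4, 0, 0, 0, 0, 0.8, 0.43, 0, 0, 0, 0, 0, 0, 0, 0, 0, 0, 0, 0, 0, 0, 0, 0, 0, 0, 0]
}}

```text
time: 3.98
position: [0.5593, -0.1037, 0.1213]
tool_rot: [0.746, 0.666, -0.0, -0.0]
ft_force: [0.5, 0.2, -0.6]
grip_width: 0.0435
grip_force: 0.0
```

```bash
python3 - <<'E'
from h import *
plan([.56,-.098,.028],83.5)
snap("scene","s1",(100,120,460,360),2.2)
print(w2px("scene",[.56,-.098,.009]))
E
```

```text
shift units [0.14 0.   2.33] yaw 83.54 turn units 0.01 tilt 0.05
(np.float64(239.63824457571525), np.float64(220.21162559072437))
```

View pics/s1.png

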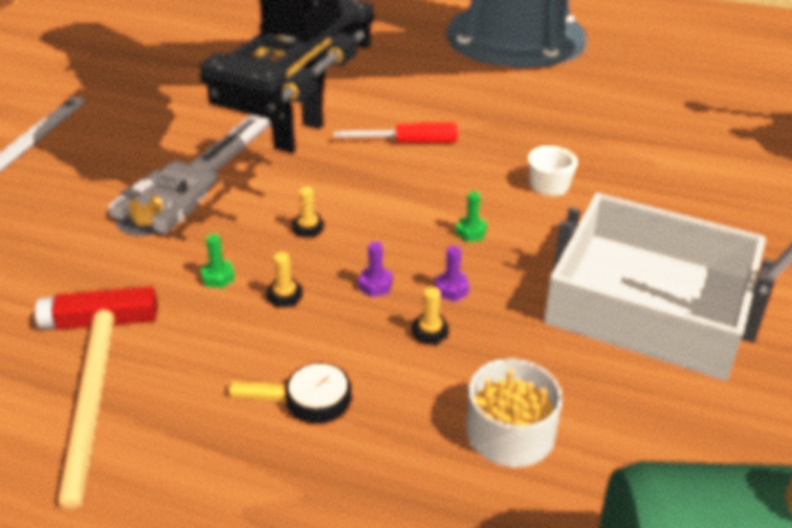

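The crop shows valve c's foot at scene (239,222), within 2 px of my estimate of (240,220). Descending to grasp it.

>>> {"name": "jog_arm", "arguments": {
  "motion": [0.14, 0, 0.8, 0, 0, 0, 0, 0, 0, 0.8, 0, 0, 0, 0, 0, 0, 0.5, 0, 0, 0, 0, 0, 0, 0.22, 0, 0, 0, 0, 0, 0, 0, 0, 0, 0, 0, 0, 0, 0, 0, 0, 0, 1, 0, 0, 0, 0, 0, 0, 1, 0, 0, 0, 0, 0, 0, 1, 0, 0, 0, 0, 0, 0, 1, 0, 0, 0, 0, 0, 0, 1],
  "grip_force": 20
}}

```text
time: 5.28
position: [0.5607, -0.0981, 0.0291]
tool_rot: [0.746, 0.666, 0.0, 0.0]
ft_force: [0.3, 0.0, 2.3]
grip_width: 0.0133
grip_force: 20.0
```

>>> {"name": "jog_arm", "arguments": {
  "motion": [0, 0, -0.5, 0, 0, 0, 1, 0, 0, -1, 0, 0, 0, 1, 0, 0, -1, 0, 0, 0, 1, 0, 0, -0.5, 0, 0, 0, 1, 0, 0, 0, 0, 0, 0, 1]
}}

```text
time: 5.9
position: [0.5613, -0.0983, 0.1502]
tool_rot: [0.746, 0.666, 0.001, 0.002]
ft_force: [-0.8, -0.4, -0.7]
grip_width: 0.0133
grip_force: 20.0
```

```bash
python3 - <<'E'
from h import *
plan([.5172,.2178,.14],83.5)
E
```

```text
shift units [ 7.73 -1.99  0.24] yaw 83.52 turn units 0.0 tilt 0.21
```

>>> {"name": "jog_arm", "arguments": {
  "motion": [0.8, -0.2, 0, 0, 0, 0, 1, 0.8, -0.2, 0, 0, 0, 0, 1, 0.8, -0.2, 0, 0, 0, 0, 1, 0.8, -0.2, 0, 0, 0, 0, 1, 0.8, -0.2, 0, 0, 0, 0, 1, 0.8, -0.2, 0, 0, 0, 0, 1, 0.8, -0.2, 0, 0, 0, 0, 1, 0.8, -0.2, 0, 0, 0, 0, 1, 0.8, -0.2, 0, 0, 0, 0, 1, 0.53, -0.2, 0, 0, 0, 0, 1, 0, 0, 0, 0, 0, 0, 1, 0, 0, 0, 0, 0, 0, 1]
}}

```text
time: 7.4
position: [0.5154, 0.2175, 0.1478]
tool_rot: [0.746, 0.666, -0.001, -0.0]
ft_force: [1.1, 0.4, -0.8]
grip_width: 0.0132
grip_force: 20.0
```

```bash
python3 - <<'E'
from h import *
plan([.5172,.2178,.036],83.5)
snap("top","t2",(100,170,300,290),4)
E
```

```text
shift units [0.01 0.05 2.79] yaw 83.52 turn units 0.0 tilt 0.11
```

View pics/t2.png

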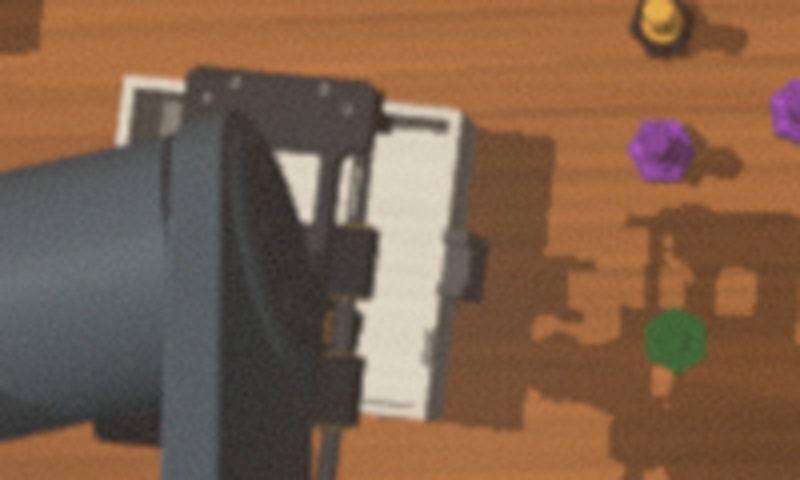

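The wrist hides the chamber centre in this view, and the fingers sit over the -x, -y quarter as planned. Valve c is still held (width 13 mm), so I lower and release it.

>>> {"name": "jog_arm", "arguments": {
  "motion": [0, 0.04, 0.8, 0, 0, 0, 1, 0, 0, 0.8, 0, 0, 0, 1, 0, 0, 0.6, 0, 0, 0, 1, 0, 0, 0.4, 0, 0, 0, 1, 0, 0, 0.2, 0, 0, 0, 1, 0, 0, 0, 0, 0, 0, 1, 0, 0, 0, 0, 0, 0, 0.4, 0, 0, 0, 0, 0, 0, 0.4, 0, 0, 0, 0, 0, 0, 0.4, 0, 0, 0, 0, 0, 0, 0.4]
}}

```text
time: 8.7
position: [0.5176, 0.2181, 0.0371]
tool_rot: [0.746, 0.666, 0.0, 0.0]
ft_force: [-0.4, -0.7, -0.2]
grip_width: 0.026
grip_force: 0.0
```

>>> {"name": "jog_arm", "arguments": {
  "motion": [0, 0, -0.5, 0, 0, 0, 0.4, 0, 0, -1, 0, 0, 0, 0.4, 0, 0, -1, 0, 0, 0, 0, 0, 0, -0.5, 0, 0, 0, 0, 0, 0, 0, 0, 0, 0, 0]
}}

```text
time: 9.32
position: [0.5186, 0.2183, 0.1585]
tool_rot: [0.746, 0.666, 0.002, 0.001]
ft_force: [0.2, 0.0, -0.2]
grip_width: 0.0421
grip_force: 0.0
```

```bash
python3 - <<'E'
from h import *
plan([.669,.0685,.15],83.5)
E
```

```text
shift units [-3.3   4.16  0.22] yaw 83.52 turn units 0.0 tilt 0.25
```

>>> {"name": "jog_arm", "arguments": {
  "motion": [-0.66, 0.83, 0, 0, 0, 0, 0, -0.66, 0.83, 0, 0, 0, 0, 0, -0.66, 0.83, 0, 0, 0, 0, 0, -0.66, 0.83, 0, 0, 0, 0, 0, -0.66, 0.83, 0.2, 0, 0, 0, 0, 0, 0, 0, 0, 0, 0, 0, 0, 0, 0, 0, 0, 0, 0]
}}

```text
time: 10.2
position: [0.6659, 0.0684, 0.147]
tool_rot: [0.746, 0.666, -0.001, -0.002]
ft_force: [0.6, 0.7, 0.2]
grip_width: 0.0434
grip_force: 0.0
```

```bash
cat >> h.py <<'E'
def brass(c,im):
    h=cv2.cvtColor(im,cv2.COLOR_BGR2HSV)
    m=cv2.inRange(h,(14,130,130),(28,255,255))
    n,l,s,ce=cv2.connectedComponentsWithStats(m)
    for i in range(1,n):
        if 15<s[i,4]<400: print(c,ce[i].round(1),s[i,4],px2w(c,*ce[i],.035 if ce[i][0]>0 else 0).round(3))
E
python3 - <<'E'
from h import *
print("ref");brass("scene",cv2.imread("pics/raw_s0.png"))
print("now");snap("scene","s3",(100,120,460,360),2.2);brass("scene",cv2.imread("pics/raw_s3.png"))
plan([.669,.0685,.028],83.5)
E
```

```text
ref
scene [383.6  27. ] 53 [-1.837 -0.064  0.035]
scene [369.8  31.9] 54 [-1.625 -0.127  0.035]
scene [543.   35.6] 219 [-1.966  0.954  0.035]
scene [106.1  36.3] 99 [-0.854 -1.582  0.035]
scene [373.7  94.8] 38 [-0.367  0.076  0.035]
scene [385.5  96.1] 125 [-0.368  0.123  0.035]
scene [361.9 102.2] 80 [-0.264  0.046  0.035]
scene [371.4 109.6] 18 [-0.198  0.092  0.035]
scene [239.4 212.9] 158 [ 0.567 -0.094  0.035]
scene [315.2 218. ] 90 [0.528 0.073 0.035]
scene [165.5 215.9] 122 [ 0.633 -0.244  0.035]
scene [199.  238.8] 93 [ 0.681 -0.135  0.035]
scene [228.5 244. ] 174 [ 0.676 -0.07   0.035]
scene [295.6 260.5] 177 [0.678 0.073 0.035]
scene [216.3 297.3] 254 [ 0.816 -0.029  0.035]
scene [ 75.8 300.8] 18 [ 0.902 -0.251  0.035]
scene [398.5 329. ] 18 [0.781 0.279 0.035]
scene [430. 330.] 19 [0.766 0.327 0.035]
now
scene [218.6  21.6] 227 [-1.559 -1.189  0.035]
scene [384.   24.3] 31 [-1.94  -0.073  0.035]
scene [396.5  24.1] 61 [-1.985  0.01   0.035]
scene [454.7  27.6] 283 [-2.018  0.407  0.035]
scene [543.1  35.4] 209 [-1.972  0.956  0.035]
scene [362.5  88.7] 159 [-0.427  0.022
[... 2446 characters left out ...]
-0.029  0.035]
scene [286.3 302.3] 23 [0.786 0.09  0.035]
scene [220.3 310. ] 77 [ 0.839 -0.01   0.035]
scene [374.4 317.8] 258 [0.77  0.239 0.035]
scene [282.1 327.6] 267 [0.84  0.1   0.035]
scene [364.6 328. ] 17 [0.797 0.227 0.035]
scene [395.5 329.5] 30 [0.783 0.274 0.035]
scene [428.1 329.9] 41 [0.767 0.324 0.035]
scene [328.6 340.4] 16 [0.839 0.177 0.035]
scene [337.9 341.5] 18 [0.836 0.191 0.035]
scene [137.4 358.6] 16 [ 0.964 -0.084  0.035]
scene [163.6 367.4] 63 [ 0.964 -0.04   0.035]
scene [297.1 370.1] 24 [0.905 0.146 0.035]
scene [165.1 385.6] 228 [ 0.988 -0.022  0.035]
scene [238.5 405.8] 259 [0.982 0.087 0.035]
shift units [-0.    0.09  2.99] yaw 83.54 turn units 0.01 tilt 0.19
```

View pics/s3.png

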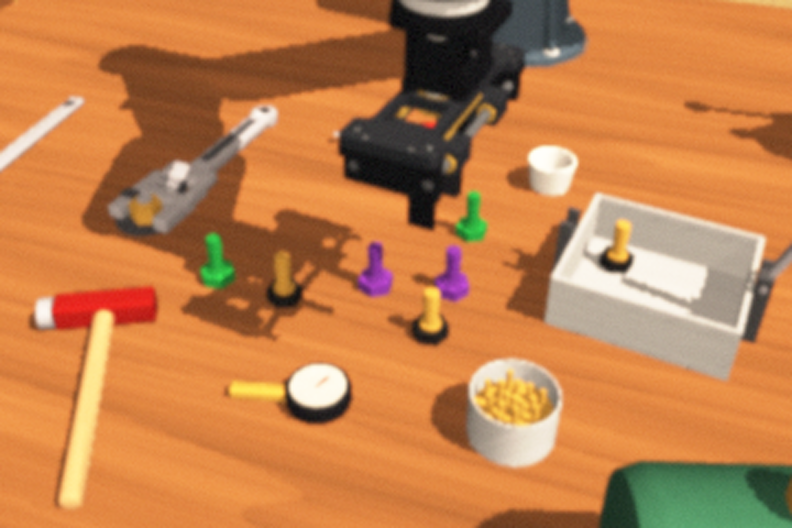

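Valve c stands in the chamber at scene crop (617,245). Valves a (430,315) and b (284,280) are unmoved. Next is valve a.

>>> {"name": "jog_arm", "arguments": {
  "motion": [0, 0.09, 0.9, 0, 0, 0, 0, 0, 0, 0.9, 0, 0, 0, 0, 0, 0, 0.7, 0, 0, 0, 0, 0, 0, 0.35, 0, 0, 0, 0, 0, 0, 0.12, 0, 0, 0, 0, 0, 0, 0, 0, 0, 0, 0, 0, 0, 0, 0, 0, 0, 1, 0, 0, 0, 0, 0, 0, 1, 0, 0, 0, 0, 0, 0, 1, 0, 0, 0, 0, 0, 0, 1, 0, 0, 0, 0, 0, 0, 1]
}}

```text
time: 11.62
position: [0.6711, 0.0676, 0.0302]
tool_rot: [0.746, 0.666, 0.0, 0.0]
ft_force: [-0.1, -0.9, 1.0]
grip_width: 0.0135
grip_force: 20.0
```

>>> {"name": "jog_arm", "arguments": {
  "motion": [0, 0, -0.5, 0, 0, 0, 1, 0, 0, -1, 0, 0, 0, 1, 0, 0, -1, 0, 0, 0, 1, 0, 0, -0.5, 0, 0, 0, 1, 0, 0, 0, 0, 0, 0, 1]
}}

```text
time: 12.25
position: [0.6728, 0.0677, 0.1533]
tool_rot: [0.746, 0.666, 0.002, 0.002]
ft_force: [-0.2, -0.1, -1.3]
grip_width: 0.0132
grip_force: 20.0
```

```bash
python3 - <<'E'
from h import *
plan([.5867,.2099,.15],83.5)
E
```

```text
shift units [ 3.29 -2.54  0.07] yaw 83.51 turn units 0.0 tilt 0.35
```

>>> {"name": "jog_arm", "arguments": {
  "motion": [0.66, -0.5, 0, 0, 0, 0, 1, 0.66, -0.5, 0, 0, 0, 0, 1, 0.66, -0.5, 0, 0, 0, 0, 1, 0.66, -0.5, 0, 0, 0, 0, 1, 0.66, -0.5, 0, 0, 0, 0, 1, 0, 0, 0, 0, 0, 0, 1, 0, 0, 0, 0, 0, 0, 1]
}}

```text
time: 13.12
position: [0.5867, 0.2097, 0.1494]
tool_rot: [0.746, 0.666, -0.0, 0.0]
ft_force: [-0.2, -0.3, 0.0]
grip_width: 0.0135
grip_force: 20.0
```

```bash
python3 - <<'E'
from h import *
plan([.5867,.2099,.0375],83.5);print(robot.get_obs()["grip_width"])
E
```

```text
shift units [0.01 0.   2.8 ] yaw 83.53 turn units 0.01 tilt 0.04
0.01351050416144923
```

>>> {"name": "jog_arm", "arguments": {
  "motion": [0, 0, 0.8, 0, 0, 0, 1, 0, 0, 0.8, 0, 0, 0, 1, 0, 0, 0.6, 0, 0, 0, 1, 0, 0, 0.4, 0, 0, 0, 1, 0, 0, 0.2, 0, 0, 0, 1, 0, 0, 0, 0, 0, 0, 1, 0, 0, 0, 0, 0, 0, 0.4, 0, 0, 0, 0, 0, 0, 0.4, 0, 0, 0, 0, 0, 0, 0.4, 0, 0, 0, 0, 0, 0, 0.4]
}}

```text
time: 14.38
position: [0.5868, 0.2102, 0.0383]
tool_rot: [0.746, 0.666, 0.0, 0.0]
ft_force: [-0.6, -1.2, 0.0]
grip_width: 0.026
grip_force: 0.0
```

>>> {"name": "jog_arm", "arguments": {
  "motion": [0, 0, -0.5, 0, 0, 0, 0.4, 0, 0, -1, 0, 0, 0, 0.4, 0, 0, -1, 0, 0, 0, 0, 0, 0, -0.5, 0, 0, 0, 0, 0, 0, 0, 0, 0, 0, 0]
}}

```text
time: 15.0
position: [0.5882, 0.2105, 0.1612]
tool_rot: [0.746, 0.666, 0.003, 0.002]
ft_force: [-0.0, 0.7, 0.3]
grip_width: 0.0419
grip_force: 0.0
```

```bash
python3 - <<'E'
from h import *
plan([.668,-.0762,.12],83.5)
E
```

```text
shift units [-6.9   2.79  1.04] yaw 83.52 turn units 0.0 tilt 0.36
```

>>> {"name": "jog_arm", "arguments": {
  "motion": [-0.77, 0.31, 0, 0, 0, 0, 0, -0.77, 0.31, 0, 0, 0, 0, 0, -0.77, 0.31, 0, 0, 0, 0, 0, -0.77, 0.31, 0, 0, 0, 0, 0, -0.77, 0.31, 0, 0, 0, 0, 0, -0.77, 0.31, 0, 0, 0, 0, 0, -0.77, 0.31, 0, 0, 0, 0, 0, -0.77, 0.31, 0.5, 0, 0, 0, 0, -0.74, 0.31, 0.5, 0, 0, 0, 0, 0, 0, 0, 0, 0, 0, 0, 0, 0, 0, 0, 0, 0, 0]
}}

```text
time: 16.38
position: [0.6656, -0.0761, 0.1174]
tool_rot: [0.746, 0.666, -0.0, -0.001]
ft_force: [-0.4, -0.3, -0.2]
grip_width: 0.0435
grip_force: 0.0
```

```bash
python3 - <<'E'
from h import *
plan([.668,-.0762,.028],83.5)
im=robot.camera("scene");cv2.imwrite("pics/raw_s4.png",im)
h=cv2.inRange(cv2.cvtColor(im,cv2.COLOR_BGR2HSV),(14,130,90),(28,255,255))
h0=cv2.inRange(cv2.cvtColor(cv2.imread("pics/raw_s0.png"),cv2.COLOR_BGR2HSV),(14,130,90),(28,255,255))
print((h[228:260,218:240]>0).sum(),(h0[228:260,218:240]>0).sum())
cv2.imwrite("pics/s4.png",cv2.resize(im[120:360,100:460],None,fx=2.2,fy=2.2))
E
```

```text
shift units [0.   0.06 2.23] yaw 83.5 turn units -0.0 tilt 0.12
202 185
```

View pics/s4.png

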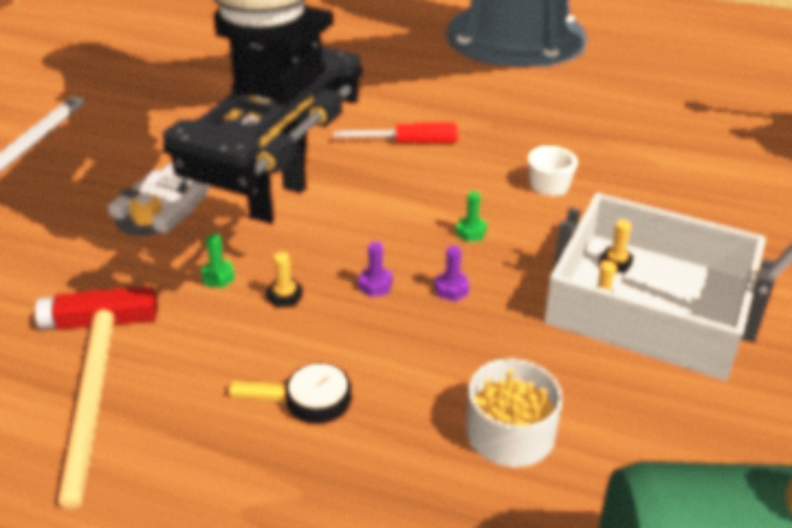

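Two valves stand in the chamber, at (620,245) and (607,275). Valve b is unmoved at (284,280), so I grasp it now.

>>> {"name": "jog_arm", "arguments": {
  "motion": [0, 0.06, 0.8, 0, 0, 0, 0, 0, 0, 0.7, 0, 0, 0, 0, 0, 0, 0.5, 0, 0, 0, 0, 0, 0, 0.23, 0, 0, 0, 0, 0, 0, 0, 0, 0, 0, 0, 0, 0, 0, 0, 0, 0, 0, 0, 0, 0, 0, 0, 0, 1, 0, 0, 0, 0, 0, 0, 1, 0, 0, 0, 0, 0, 0, 1, 0, 0, 0, 0, 0, 0, 1, 0, 0, 0, 0, 0, 0, 1]
}}

```text
time: 17.8
position: [0.6688, -0.0771, 0.0288]
tool_rot: [0.746, 0.666, 0.0, 0.0]
ft_force: [0.1, -0.2, -0.5]
grip_width: 0.0139
grip_force: 2.0
```

>>> {"name": "jog_arm", "arguments": {
  "motion": [0, 0, -0.5, 0, 0, 0, 1, 0, 0, -1, 0, 0, 0, 1, 0, 0, -1, 0, 0, 0, 1, 0, 0, -0.5, 0, 0, 0, 1, 0, 0, 0, 0, 0, 0, 1]
}}

```text
time: 18.42
position: [0.6703, -0.0773, 0.1522]
tool_rot: [0.746, 0.666, 0.002, 0.003]
ft_force: [-0.1, -0.3, -1.0]
grip_width: 0.0135
grip_force: 20.0
```

```bash
python3 - <<'E'
from h import *
c=np.array([.5565,.2536]);yw=np.radians(-6.5);x,y=.035,.012
T=(c+[x*np.cos(yw)-y*np.sin(yw),x*np.sin(yw)+y*np.cos(yw)]);print(T)
plan([*T,.15],83.5)
E
```

```text
[0.59263345 0.26156075]
shift units [ 8.2  -2.89  0.03] yaw 83.52 turn units 0.0 tilt 0.34
```

>>> {"name": "jog_arm", "arguments": {
  "motion": [0.82, -0.29, 0, 0, 0, 0, 1, 0.82, -0.29, 0, 0, 0, 0, 1, 0.82, -0.29, 0, 0, 0, 0, 1, 0.82, -0.29, 0, 0, 0, 0, 1, 0.82, -0.29, 0, 0, 0, 0, 1, 0.82, -0.29, 0, 0, 0, 0, 1, 0.82, -0.29, 0, 0, 0, 0, 1, 0.82, -0.29, 0, 0, 0, 0, 1, 0.82, -0.29, 0, 0, 0, 0, 1, 0.82, -0.29, 0, 0, 0, 0, 1, 0, 0, 0, 0, 0, 0, 1, 0, 0, 0, 0, 0, 0, 1]
}}

```text
time: 19.92
position: [0.59, 0.2616, 0.1479]
tool_rot: [0.746, 0.666, -0.001, -0.0]
ft_force: [-0.4, 0.6, 0.3]
grip_width: 0.0136
grip_force: 20.0
```

```bash
python3 - <<'E'
from h import *
plan([.5926,.2616,.0375],83.5);print(robot.get_obs()["grip_width"])
snap("scene","s5",(100,120,460,360),2.2)
E
```

```text
shift units [0.01 0.07 2.76] yaw 83.54 turn units 0.01 tilt 0.1
0.013594405725348648
```

View pics/s5.png

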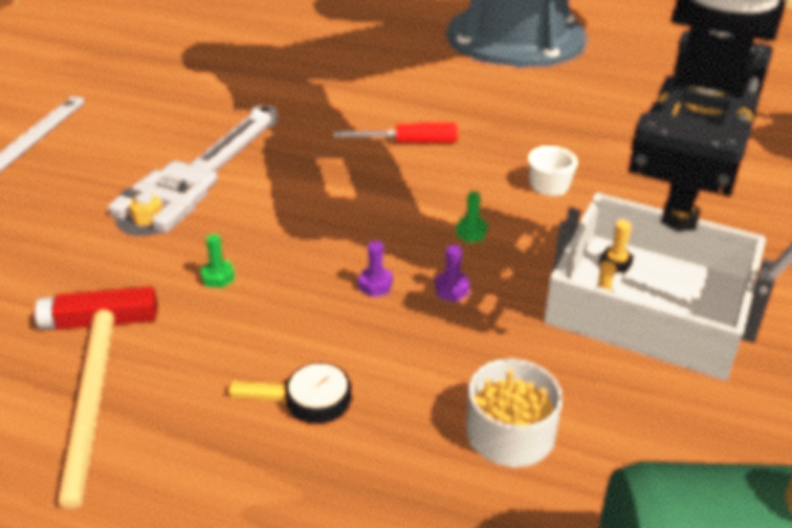

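Valve b is held with its foot at crop (682,218), and the chamber below has room. Lowering it.

>>> {"name": "jog_arm", "arguments": {
  "motion": [0, 0.07, 0.8, 0, 0, 0, 1, 0, 0, 0.8, 0, 0, 0, 1, 0, 0, 0.6, 0, 0, 0, 1, 0, 0, 0.36, 0, 0, 0, 1, 0, 0, 0.2, 0, 0, 0, 1, 0, 0, 0, 0, 0, 0, 1, 0, 0, 0, 0, 0, 0, 0.4, 0, 0, 0, 0, 0, 0, 0.4, 0, 0, 0, 0, 0, 0, 0.4, 0, 0, 0, 0, 0, 0, 0.4]
}}

```text
time: 21.22
position: [0.5934, 0.2618, 0.0387]
tool_rot: [0.746, 0.666, 0.0, 0.0]
ft_force: [-0.1, 0.7, -1.2]
grip_width: 0.0257
grip_force: 0.0
```

>>> {"name": "jog_arm", "arguments": {
  "motion": [0, 0, -0.5, 0, 0, 0, 0.4, 0, 0, -1, 0, 0, 0, 0.4, 0, 0, -1, 0, 0, 0, 0, -0.8, 0, -0.5, 0, 0, 0, 0, -0.8, 0, 0, 0, 0, 0, 0, -0.8, 0, 0, 0, 0, 0, 0, -0.8, 0, 0, 0, 0, 0, 0, -0.8, 0, 0, 0, 0, 0, 0, 0, 0, 0, 0, 0, 0, 0]
}}

```text
time: 22.35
position: [0.5755, 0.1009, 0.1598]
tool_rot: [0.747, 0.665, 0.0, 0.001]
ft_force: [-0.4, 0.8, -0.1]
grip_width: 0.0437
grip_force: 0.0
```

```bash
python3 - <<'E'
from h import *
snap("scene","s6",(330,120,560,300),3.4)
S=560/795
# bar end in scene & top -> angle fit
H=np.array([.5565,.2536])+.0905*np.array([np.sin(np.radians(6.5)),np.cos(np.radians(6.5))])
yv=np.array([np.sin(np.radians(6.5)),np.cos(np.radians(6.5)),0])
for a in np.arange(1.6,2.06,.05):
    P=np.array([*H,.062])+.222*(-np.cos(a)*yv+np.array([0,0,np.sin(a)]))
    print(round(a,2),P.round(3),np.round(w2px("top",P),1),np.round(w2px("scene",P),1))
print(plan([.6,.1,.2]),np.array([33,297])*S,np.array([755,229])*S)
E
```

```text
1.6 [0.567 0.35  0.284] [ 67.3 214.5] [483.3 140.5]
1.65 [0.569 0.361 0.283] [ 60.1 213.8] [490.6 142.2]
1.7 [0.57  0.372 0.282] [ 53.  213.2] [497.8 144.2]
1.75 [0.571 0.383 0.28 ] [ 46.3 212.6] [504.9 146.5]
1.8 [0.572 0.394 0.278] [ 39.8 212.1] [511.8 149.1]
1.85 [0.574 0.404 0.275] [ 33.6 211.7] [518.6 152.1]
1.9 [0.575 0.415 0.272] [ 27.8 211.3] [525.3 155.3]
1.95 [0.576 0.425 0.268] [ 22.3 210.9] [531.7 158.9]
2.0 [0.577 0.435 0.264] [ 17.2 210.6] [537.8 162.7]
2.05 [0.578 0.445 0.259] [ 12.5 210.4] [543.7 166.8]
shift units [ 0.02  0.61 -1.01] yaw 83.39 turn units None tilt 0.1
None [ 23.24528302 209.20754717] [531.82389937 161.3081761 ]
```

View pics/s6.png

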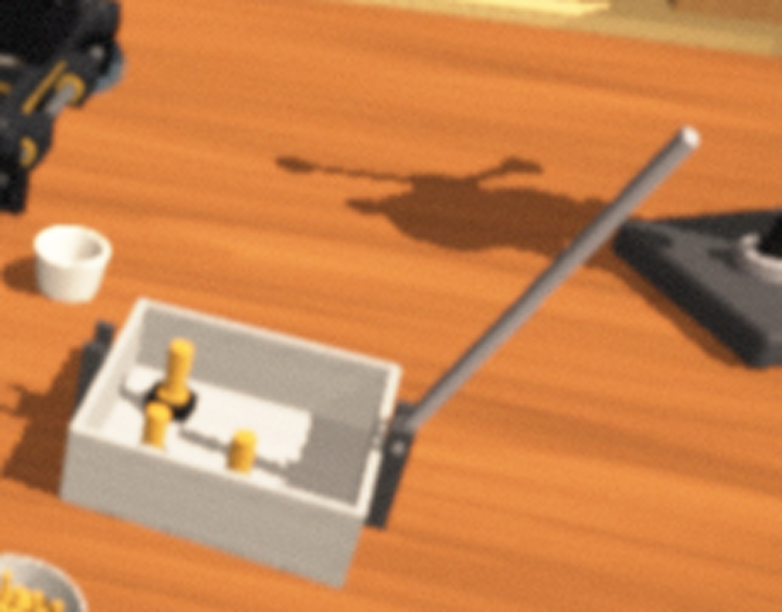

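All three valves stand in the chamber, with stems at (178,365), (157,425) and (242,450). The bar leans at about 1.95 rad. I can pinch its end with this same yaw and let it pivot between the pads.

```bash
cat >> h.py <<'E'
C=np.array([.5565,.2536]);YV=np.array([np.sin(np.radians(6.5)),np.cos(np.radians(6.5)),0])
HG=np.array([*C,.062])+.0905*YV
def barend(a,r=.207): return HG+r*(-np.cos(a)*YV+np.array([0,0,np.sin(a)]))
E
python3 - <<'E'
from h import *
P=barend(1.95)-[0,0,.008];print(P)
plan([.5755,.1009,P[2]],83.5);plan(P,83.5)
E
```

```text
[0.57541936 0.41965311 0.24629466]
shift units [-0.03  0.   -2.17] yaw 83.39 turn units -0.03 tilt 0.1
shift units [ 7.89 -0.92 -2.16] yaw 83.39 turn units -0.03 tilt 0.1
```

>>> {"name": "jog_arm", "arguments": {
  "motion": [0, -0.46, -0.8, 0, 0, 0, 0, 0, -0.46, -0.8, 0, 0, 0, 0, 0, 0, -0.56, 0, 0, 0, 0, 0.9, 0, 0, 0, 0, 0, 0, 0.9, 0, 0, 0, 0, 0, 0, 0.9, 0, 0, 0, 0, 0, 0, 0.9, 0, 0, 0, 0, 0, 0, 0.8, 0, 0, 0, 0, 0, 0, 0.6, 0, 0, 0, 0, 0, 0, 0, 0, 0, 0, 0, 0, 0, 0, 0, 0, 0, 0, 0, 0]
}}

```text
time: 23.78
position: [0.5609, 0.3052, 0.2447]
tool_rot: [0.746, 0.666, -0.0, 0.0]
ft_force: [-0.3, 0.5, 0.2]
grip_width: 0.0436
grip_force: 0.0
```

```bash
python3 - <<'E'
from h import *
P=barend(1.95)-[0,0,.008]
plan(P,83.5)
snap("scene","s7",(330,30,560,210),3.4)
E
```

```text
shift units [ 2.88  0.04 -0.04] yaw 83.52 turn units 0.01 tilt 0.05
```

View pics/s7.png

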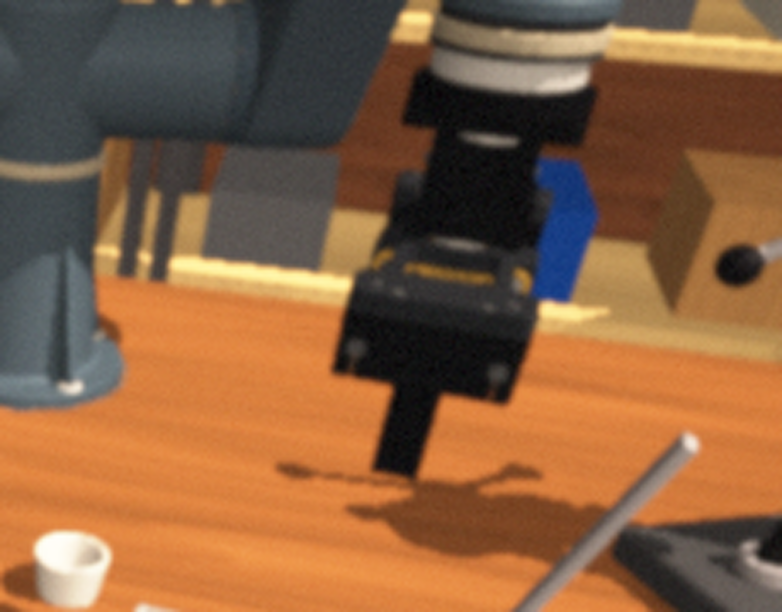

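The gripper is short of the bar end by 2.88 units and aligned with it. Its fingers will straddle the bar, so I advance and pinch.

>>> {"name": "jog_arm", "arguments": {
  "motion": [0.8, 0.03, -0.04, 0, 0, 0, 0, 0.8, 0, 0, 0, 0, 0, 0, 0.6, 0, 0, 0, 0, 0, 0, 0.4, 0, 0, 0, 0, 0, 0, 0.28, 0, 0, 0, 0, 0, 0, 0, 0, 0, 0, 0, 0, 0, 0, 0, 0, 0, 0, 0, 0, 0, 0, 0, 0, 0, 0, 1, 0, 0, 0, 0, 0, 0, 1, 0, 0, 0, 0, 0, 0, 1, 0, 0, 0, 0, 0, 0, 1, 0, 0, 0, 0, 0, 0, 1],
  "grip_force": 12
}}

```text
time: 25.32
position: [0.5779, 0.4195, 0.2465]
tool_rot: [0.746, 0.666, 0.002, 0.002]
ft_force: [5.6, -1.1, -1.5]
grip_width: 0.0137
grip_force: 12.0
```

```bash
python3 - <<'E'
from h import *
snap("scene","s8",(330,30,560,210),3.4)
P=np.array(robot.get_obs()["position"])+[0,0,.008]
d=P-HG;yy=-(d@YV);print("r",np.hypot(yy,d[2]),"ang",np.arctan2(d[2],yy))
# waypoints every step in tool units (x = toward +y', z = down)
r=.207;A=np.linspace(1.95,0,13)
x=-r*np.cos(A)/.04; z=-r*np.sin(A)/.04
for i in range(12): print(A[i+1].round(2),(x[i+1]-x[i]).round(2),(z[i+1]-z[i]).round(2))
E
```

```text
r 0.20718624863246132 ang 1.9501573770092535
1.79 -0.8 -0.25
1.62 -0.83 -0.11
1.46 -0.84 0.02
1.3 -0.82 0.16
1.14 -0.79 0.29
0.97 -0.73 0.41
0.81 -0.65 0.53
0.65 -0.56 0.63
0.49 -0.45 0.71
0.32 -0.33 0.77
0.16 -0.2 0.82
0.0 -0.07 0.84
```

View pics/s8.png

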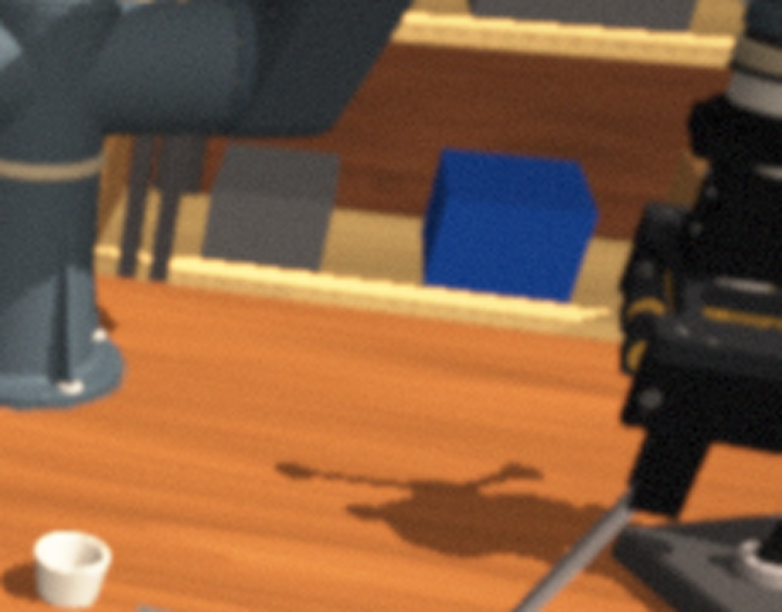

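The bar end is pinched at about crop (650,490). Now swinging it down along the arc in half steps.

>>> {"name": "jog_arm", "arguments": {
  "motion": [-0.4, -0.04, -0.14, 0, 0, 0, 1, -0.4, 0, -0.11, 0, 0, 0, 1, -0.42, 0, -0.07, 0, 0, 0, 1, -0.42, 0, -0.04, 0, 0, 0, 1, -0.42, 0, 0, 0, 0, 0, 1, -0.42, 0, 0.02, 0, 0, 0, 1, -0.41, 0, 0.06, 0, 0, 0, 1, -0.41, 0, 0.1, 0, 0, 0, 1, -0.4, 0, 0.13, 0, 0, 0, 1, -0.39, 0, 0.16, 0, 0, 0, 1, -0.37, 0, 0.19, 0, 0, 0, 1, -0.36, 0, 0.22, 0, 0, 0, 1]
}}

```text
time: 26.88
position: [0.5542, 0.2299, 0.2253]
tool_rot: [0.746, 0.666, 0.003, 0.0]
ft_force: [5.4, 5.2, -6.1]
grip_width: 0.0137
grip_force: 12.0
```

```bash
python3 - <<'E'
from h import *
P=np.array(robot.get_obs()["position"])+[0,0,.008]
d=P-HG;yy=-(d@YV);a=np.arctan2(d[2],yy);print("r",np.hypot(yy,d[2]),"ang",a)
A=np.linspace(a,0,13);
for q in A[1:]: plan(barend(q)-[0,0,.008])
E
```

```text
r 0.20594118756836427 ang 0.9822582014642466
shift units [-0.36 -0.01  0.23] yaw 83.45 turn units None tilt 0.39
shift units [-0.68 -0.01  0.5 ] yaw 83.45 turn units None tilt 0.39
shift units [-0.98 -0.01  0.8 ] yaw 83.45 turn units None tilt 0.39
shift units [-1.25 -0.01  1.12] yaw 83.45 turn units None tilt 0.39
shift units [-1.5  -0.02  1.47] yaw 83.45 turn units None tilt 0.39
shift units [-1.71 -0.02  1.83] yaw 83.45 turn units None tilt 0.39
shift units [-1.9  -0.02  2.21] yaw 83.45 turn units None tilt 0.39
shift units [-2.05 -0.02  2.61] yaw 83.45 turn units None tilt 0.39
shift units [-2.18 -0.02  3.01] yaw 83.45 turn units None tilt 0.39
shift units [-2.26 -0.02  3.43] yaw 83.45 turn units None tilt 0.39
shift units [-2.32 -0.03  3.85] yaw 83.45 turn units None tilt 0.39
shift units [-2.34 -0.03  4.27] yaw 83.45 turn units None tilt 0.39
```

>>> {"name": "jog_arm", "arguments": {
  "motion": [-0.34, 0, 0.24, 0, 0, 0, 1, -0.32, 0, 0.27, 0, 0, 0, 1, -0.3, 0, 0.3, 0, 0, 0, 1, -0.27, 0, 0.32, 0, 0, 0, 1, -0.25, 0, 0.35, 0, 0, 0, 1, -0.21, 0, 0.36, 0, 0, 0, 1, -0.19, 0, 0.38, 0, 0, 0, 1, -0.15, 0, 0.4, 0, 0, 0, 1, -0.13, 0, 0.4, 0, 0, 0, 1, -0.08, 0, 0.42, 0, 0, 0, 1, -0.06, 0, 0.42, 0, 0, 0, 1, -0.02, 0, 0.3, 0, 0, 0, 1]
}}

```text
time: 28.38
position: [0.5428, 0.1381, 0.059]
tool_rot: [0.747, 0.665, 0.002, -0.0]
ft_force: [1.5, 6.6, 0.4]
grip_width: 0.0139
grip_force: 12.0
```

>>> {"name": "jog_arm", "arguments": {
  "motion": [0, 0, 0.15, 0, 0, 0, 1, 0, 0, 0.1, 0, 0, 0, 1, 0, 0, 0, 0, 0, 0, 1]
}}

```text
time: 28.75
position: [0.5427, 0.137, 0.0509]
tool_rot: [0.746, 0.666, 0.001, 0.001]
ft_force: [-1.9, 1.2, 10.4]
grip_width: 0.0137
grip_force: 12.0
```

```bash
python3 - <<'E'
from h import *
P=np.array(robot.get_obs()["position"])+[0,0,.008]
d=P-HG;yy=-(d@YV);a=np.arctan2(d[2],yy);print("r",np.hypot(yy,d[2]),"ang",a,"xoff",d@[YV[1],-YV[0],0])
E
```

```text
r 0.207911210513131 ang -0.014742536824067646 xoff -0.0004992397881161369
```

>>> {"name": "jog_arm", "arguments": {
  "motion": [0, 0, -0.04, 0, 0, 0, 0, 0, 0, 0, 0, 0, 0, 0, 0, 0, 0, 0, 0, 0, 0, 0, 0, -0.8, 0, 0, 0, 0, 0, 0, -0.8, 0, 0, 0, 0, 0, 0, -0.8, 0, 0, 0, 0, 0, 0, 0, 0, 0, -1, 0, 0, 0, 0, 0, 0, -1, 0, 0, 0, 0, 0, 0, -1, 0, 0, 0, 0, 0, 0, -1, 1, 0, 0, 0, 0, 0, -1, 1, 0, 0, 0, 0, 0, -1, 1]
}}

```text
time: 30.25
position: [0.5413, 0.1363, 0.1464]
tool_rot: [0.59, 0.807, -0.0, -0.0]
ft_force: [-1.2, 0.3, -0.4]
grip_width: 0.0211
grip_force: 0.0
```

>>> {"name": "jog_arm", "arguments": {
  "motion": [0, 0, 0, 0, 0, -1, 1, 0, 0, 0, 0, 0, -1, 1, 0, 0, 0, 0, 0, -1, 1, 0, 0, 0, 0, 0, -1, 1, 0, 0, 0, 0, 0, -1, 1, 0, 0, 0, 0, 0, -1, 1, 0, 0, 0, 0, 0, -1, 1, 0, 0, 0, 0, 0, -1, 1, 0, 0, 0, 0, 0, -1, 1, 0, 0, 0, 0, 0, -1, 1, 0, 0, 0, 0, 0, -1, 1, 0, 0, 0, 0, 0, -1, 1]
}}

```text
time: 31.75
position: [0.5413, 0.1363, 0.1464]
tool_rot: [0.211, 0.977, -0.0, -0.0]
ft_force: [-1.5, 0.3, -0.8]
grip_width: 0.0005
grip_force: 0.0
```

>>> {"name": "jog_arm", "arguments": {
  "motion": [0, 0, 0, 0, 0, -1, 1, 0, 0, 0, 0, 0, -1, 1, 0, 0, 0, 0, 0, -1, 1, 0, 0, 0, 0, 0, -0.5, 1, 0, 0, 0, 0, 0, 0, 1]
}}

```text
time: 32.38
position: [0.5415, 0.1364, 0.1465]
tool_rot: [0.092, 0.996, -0.0, -0.0]
ft_force: [-0.3, 0.5, -0.1]
grip_width: 0.0001
grip_force: 0.0
```

```bash
python3 - <<'E'
from h import *
k=robot.calibration("top")
# wrench estimate; worm pos avg
plan([.5503,-.268,.12],173.6)
im=robot.camera("scene");cv2.imwrite("pics/raw_s9.png",im)
t=robot.camera("top");cv2.imwrite("pics/raw_t9.png",t)
A=cv2.resize(im[190:310,340:500],(400,300),interpolation=cv2.INTER_CUBIC)
B=cv2.resize(t[180:285,100:240],(400,300),interpolation=cv2.INTER_CUBIC)
D=cv2.resize(im[150:240,130:250],(400,300),interpolation=cv2.INTER_CUBIC)
E=cv2.resize(t[190:265,400:500],(400,300),interpolation=cv2.INTER_CUBIC)
cv2.imwrite("pics/m9.png",np.vstack([np.hstack([A,B]),np.hstack([D,E])]))
print(robot.get_obs()["q"])
E
```

```text
shift units [-2.06 -9.9   0.66] yaw 169.48 turn units -1.03 tilt 0.03
[ 4.65791007e-02  5.56693908e-01  1.68258492e+00 -1.42464502e-05
  9.02516932e-01 -1.34050543e+00]
```

View pics/m9.png

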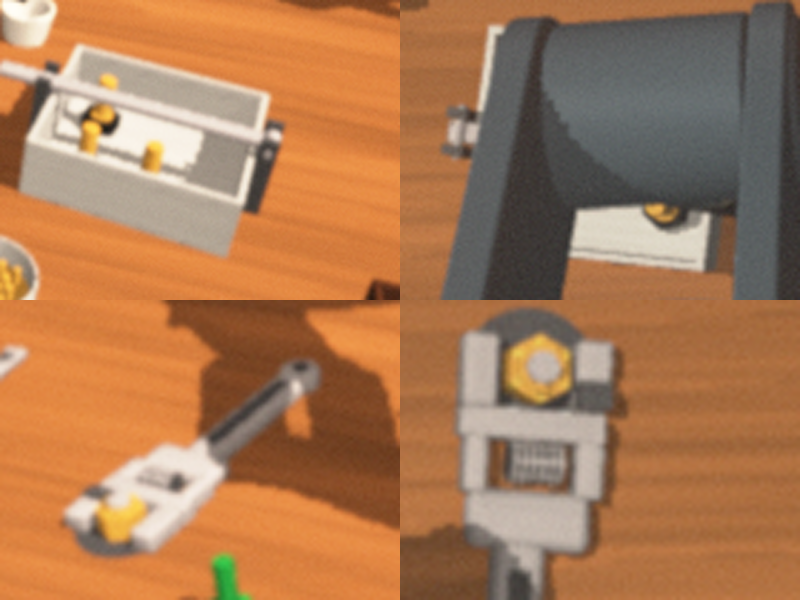

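The bar lies down across the chamber into the fork, at (15,70)–(275,135) in the first panel. The wrench is unmoved, with the worm centred at (537,463) in the last panel. Going to the worm.

>>> {"name": "jog_arm", "arguments": {
  "motion": [0, 0, 0, 0, 0, -1, 1, 0, -0.9, 0, 0, 0, 0, 1, 0, -0.9, 0, 0, 0, 0, 1, 0, -0.9, 0, 0, 0, 0, 1, 0, -0.9, 0, 0, 0, 0, 1, 0, -0.9, 0, 0, 0, 0, 1, 0, -0.9, 0, 0, 0, 0, 1, 0, -0.9, 0, 0, 0, 0, 1, 0, -0.9, 0, 0, 0, 0, 1, 0, -0.9, 0, 0, 0, 0, 1, 0, -0.9, 0, 0, 0, 0, 1, 0, 0, 0, 0, 0, 0, 1]
}}

```text
time: 33.98
position: [0.5012, -0.2241, 0.1469]
tool_rot: [0.059, 0.998, -0.001, 0.001]
ft_force: [0.3, -0.9, -0.2]
grip_width: 0.0003
grip_force: 0.0
```

```bash
python3 - <<'E'
from h import *
plan([.5425,-.266,.045],173.6)
E
```

```text
shift units [-1.14 -0.92  2.55] yaw 173.28 turn units -0.08 tilt 0.11
```

>>> {"name": "jog_arm", "arguments": {
  "motion": [-0.6, -0.5, 0.6, 0, 0, -0.08, 1, -0.54, -0.42, 0.6, 0, 0, 0, 1, 0, 0, 0.6, 0, 0, 0, 1, 0, 0, 0.5, 0, 0, 0, 1, 0, 0, 0.25, 0, 0, 0, 1, 0, 0, 0, 0, 0, 0, 1, 0, 0, 0.15, 0, 0, 0, 1, 0, 0, 0.1, 0, 0, 0, 1, 0, 0, 0, 0, 0, 0, 1]
}}

```text
time: 35.1
position: [0.5421, -0.2629, 0.0348]
tool_rot: [0.054, 0.999, 0.0, -0.0]
ft_force: [-0.8, 0.1, -0.2]
grip_width: 0.0007
grip_force: 0.0
```

>>> {"name": "jog_arm", "arguments": {
  "motion": [0, 0, 0.05, 0, 0, 0, 1, 0, 0, 0, 0, 0, 0, 1]
}}

```text
time: 35.35
position: [0.5425, -0.2631, 0.0336]
tool_rot: [0.054, 0.999, -0.0, 0.0]
ft_force: [-1.2, 0.1, 4.5]
grip_width: 0.0002
grip_force: 2.2
```

>>> {"name": "jog_arm", "arguments": {
  "motion": [0, -0.06, 0.05, 0, 0, 0, 1, 0, 0, 0, 0, 0, 0, 1]
}}

```text
time: 35.6
position: [0.5422, -0.2635, 0.0331]
tool_rot: [0.054, 0.999, 0.001, 0.0]
ft_force: [-2.0, 6.6, 15.2]
grip_width: 0.0003
grip_force: 7.8
```

>>> {"name": "jog_arm", "arguments": {
  "motion": [-0.1, 0, 0, 0, 0, 0, 1, -0.1, 0, 0, 0, 0, 0, 1]
}}

```text
time: 35.85
position: [0.5486, -0.2639, 0.0334]
tool_rot: [0.054, 0.999, 0.002, -0.002]
ft_force: [-5.0, 6.0, 19.6]
grip_width: 0.0002
grip_force: 9.6
```

>>> {"name": "jog_arm", "arguments": {
  "motion": [-0.1, 0, 0, 0, 0, 0, 1, -0.1, 0, 0, 0, 0, 0, 1, 0, 0, 0, 0, 0, 0, 1]
}}

```text
time: 36.22
position: [0.5571, -0.2648, 0.0334]
tool_rot: [0.054, 0.999, 0.002, -0.001]
ft_force: [-3.7, 7.5, 18.9]
grip_width: 0.0008
grip_force: 9.2
```

```bash
cat >> h.py <<'E'
def rect(n):
    t=robot.camera("top");cv2.imwrite(f"pics/raw_{n}.png",t);return t
E
echo
```

>>> {"name": "jog_arm", "arguments": {
  "motion": [0, 0, -0.3, 0, 0, 0, 1, 0.4, 0, 0, 0, 0, 0, 1, 0, 0, 0, 0, 0, 0, 1, 0, 0, 0.28, 0, 0, 0, 1, 0, 0, 0, 0, 0, 0, 1, -0.1, 0, 0, 0, 0, 0, 1, -0.1, 0, 0, 0, 0, 0, 1, -0.1, 0, 0, 0, 0, 0, 1, -0.1, 0, 0, 0, 0, 0, 1, 0, 0, 0, 0, 0, 0, 1]
}}

```text
time: 37.48
position: [0.5585, -0.2679, 0.0334]
tool_rot: [0.053, 0.999, -0.001, 0.0]
ft_force: [-4.7, 1.2, 16.3]
grip_width: 0.0002
grip_force: 8.2
```

>>> {"name": "jog_arm", "arguments": {
  "motion": [0, 0, -0.3, 0, 0, 0, 1, 0.4, 0, 0, 0, 0, 0, 1, 0, 0, 0, 0, 0, 0, 1, 0, 0, 0.3, 0, 0, 0, 1, 0, 0, 0, 0, 0, 0, 1, -0.1, 0, 0, 0, 0, 0, 1, -0.1, 0, 0, 0, 0, 0, 1, -0.1, 0, 0, 0, 0, 0, 1, -0.1, 0, 0, 0, 0, 0, 1, 0, 0, 0, 0, 0, 0, 1]
}}

```text
time: 38.72
position: [0.5583, -0.2677, 0.0334]
tool_rot: [0.053, 0.999, -0.001, -0.0]
ft_force: [-4.5, 0.7, 18.0]
grip_width: 0.0008
grip_force: 8.9
```

>>> {"name": "jog_arm", "arguments": {
  "motion": [0, 0, -0.3, 0, 0, 0, 1, 0.4, 0, 0, 0, 0, 0, 1, 0, 0, 0, 0, 0, 0, 1, 0, 0, 0.3, 0, 0, 0, 1, 0, 0, 0, 0, 0, 0, 1, -0.1, 0, 0, 0, 0, 0, 1, -0.1, 0, 0, 0, 0, 0, 1, -0.1, 0, 0, 0, 0, 0, 1, -0.1, 0, 0, 0, 0, 0, 1, 0, 0, 0, 0, 0, 0, 1]
}}

```text
time: 39.98
position: [0.5583, -0.2686, 0.0334]
tool_rot: [0.053, 0.999, -0.001, 0.0]
ft_force: [-5.3, -1.5, 17.9]
grip_width: 0.0007
grip_force: 8.6
```

>>> {"name": "jog_arm", "arguments": {
  "motion": [0, 0, -0.3, 0, 0, 0, 1, 0.4, 0, 0, 0, 0, 0, 1, 0, 0, 0, 0, 0, 0, 1, 0, 0, 0.3, 0, 0, 0, 1, 0, 0, 0, 0, 0, 0, 1, -0.1, 0, 0, 0, 0, 0, 1, -0.1, 0, 0, 0, 0, 0, 1, -0.1, 0, 0, 0, 0, 0, 1, -0.1, 0, 0, 0, 0, 0, 1]
}}

```text
time: 41.1
position: [0.5577, -0.2685, 0.0334]
tool_rot: [0.053, 0.999, -0.001, -0.001]
ft_force: [-8.4, -2.4, 18.2]
grip_width: 0.0005
grip_force: 8.9
```

>>> {"name": "jog_arm", "arguments": {
  "motion": [0, 0, -0.3, 0, 0, 0, 1, 0.4, 0, 0, 0, 0, 0, 1, 0, 0, 0, 0, 0, 0, 1, 0, 0, 0.3, 0, 0, 0, 1, 0, 0, 0, 0, 0, 0, 1, -0.1, 0, 0, 0, 0, 0, 1, -0.1, 0, 0, 0, 0, 0, 1]
}}

```text
time: 41.98
position: [0.5495, -0.2668, 0.0334]
tool_rot: [0.053, 0.999, -0.001, -0.001]
ft_force: [-7.1, -1.3, 19.9]
grip_width: 0.0004
grip_force: 9.7
```

>>> {"name": "jog_arm", "arguments": {
  "motion": [-0.1, 0, 0, 0, 0, 0, 1, -0.1, 0, 0, 0, 0, 0, 1]
}}

```text
time: 42.22
position: [0.5556, -0.2676, 0.0333]
tool_rot: [0.053, 0.999, -0.0, -0.003]
ft_force: [-11.3, -1.5, 20.9]
grip_width: 0.0006
grip_force: 10.8
```

>>> {"name": "jog_arm", "arguments": {
  "motion": [0, 0, -0.3, 0, 0, 0, 0, 0, 0, -0.8, 0, 0, 0, 0, 0.5, 0, -0.8, 0, 0, 0, 0, 0.8, 0, -0.3, 0, 0, 0, 0, 0.8, 0, 0, 0, 0, 0, 0, 0.6, 0, 0, 0, 0, 0, 0, 0, 0, 0, 0, 0, 0, 0, 0, 0, 0, 0, 0, 0, 0]
}}

```text
time: 43.22
position: [0.452, -0.2562, 0.1194]
tool_rot: [0.054, 0.999, -0.001, 0.001]
ft_force: [0.3, -0.2, -0.3]
grip_width: 0.0436
grip_force: 0.0
```

```bash
python3 - <<'E'
from h import *
plan([.449,-.2527,.0145],173.6)
im=robot.camera("scene");cv2.imwrite("pics/raw_s10.png",im)
t=rect("t10"); t9=cv2.imread("pics/raw_t9.png")
f=lambda a:cv2.resize(a,(400,300),interpolation=cv2.INTER_CUBIC)
cv2.imwrite("pics/m10.png",np.vstack([np.hstack([f(im[150:240,130:250]),f(t[190:265,400:500])]),np.hstack([f(t[180:345,370:590]),f(t9[190:265,400:500])])]))
E
```

```text
shift units [0.09 0.08 2.62] yaw 173.83 turn units 0.06 tilt 0.12
```

View pics/m10.png

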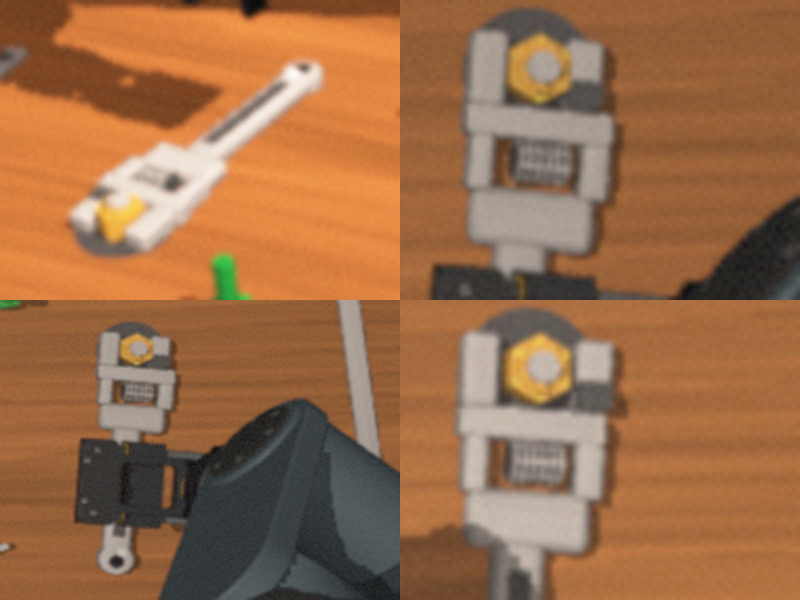

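The jaw gap has closed to about 505–570 px in the top-right panel, from 498–577 before, and the nut is not turned. I will add confirming strokes until the drag force saturates.

```bash
python3 - <<'E'
from h import *
for n in("t9","t10"):
    g=cv2.cvtColor(cv2.imread(f"pics/raw_{n}.png"),cv2.COLOR_BGR2HSV)
    print(n);print(np.median(g[199:206,412:456,1],axis=0).astype(int))
print(px2w("top",435.75,230,.021))
plan([.544,-.269,.045],173.6)
E
```

```text
t9
[159 155 123  51  33  32  32  31  32  33  33  33  32  60 112 151 156 156
 159 152 137 141 120 116 119 119 105 120 145 137  95  41  30  32  33  32
  31  33  30  32  36  83 151 157]
t10
[157 162 159 150 112  49  33  30  31  30  32  32  31  33  44 123 166 162
 168 155 142 140 127 122 126 116 105 116 144 118  60  33  30  33  33  34
  30  33  52 110 162 159 162 161]
[ 0.55183825 -0.26923722  0.021     ]
shift units [-2.32 -0.07  1.86] yaw 173.86 turn units 0.06 tilt 0.1
```

>>> {"name": "jog_arm", "arguments": {
  "motion": [-0.8, 0, 0, 0, 0, 0.06, 1, -0.8, 0, 0, 0, 0, 0, 1, -0.72, -0.07, 0, 0, 0, 0, 1, 0, 0, 0.6, 0, 0, 0, 1, 0, 0, 0.6, 0, 0, 0, 1, 0, 0, 0.5, 0, 0, 0, 1, 0, 0, 0.16, 0, 0, 0, 1, 0, 0, 0, 0, 0, 0, 1, 0, 0, 0.28, 0, 0, 0, 1, 0, 0, 0, 0, 0, 0, 1]
}}

```text
time: 44.58
position: [0.5428, -0.2689, 0.0341]
tool_rot: [0.056, 0.998, -0.0, 0.0]
ft_force: [0.5, -0.1, 1.2]
grip_width: 0.0005
grip_force: 0.0
```

>>> {"name": "jog_arm", "arguments": {
  "motion": [0, 0, 0.08, 0, 0, 0, 1, 0, 0, 0, 0, 0, 0, 1]
}}

```text
time: 44.82
position: [0.5428, -0.2689, 0.0334]
tool_rot: [0.056, 0.998, -0.001, 0.001]
ft_force: [-3.4, 1.4, 14.3]
grip_width: 0.0003
grip_force: 6.7
```

>>> {"name": "jog_arm", "arguments": {
  "motion": [-0.1, 0, 0, 0, 0, 0, 1, -0.1, 0, 0, 0, 0, 0, 1]
}}

```text
time: 45.08
position: [0.5479, -0.2694, 0.0334]
tool_rot: [0.055, 0.998, 0.0, -0.003]
ft_force: [-11.2, -0.9, 18.9]
grip_width: 0.0002
grip_force: 9.5
```

>>> {"name": "jog_arm", "arguments": {
  "motion": [-0.1, 0, 0, 0, 0, 0, 1, -0.1, 0, 0, 0, 0, 0, 1, 0, 0, 0, 0, 0, 0, 1]
}}

```text
time: 45.45
position: [0.5534, -0.2701, 0.0333]
tool_rot: [0.055, 0.998, 0.0, -0.005]
ft_force: [-13.6, -1.1, 21.0]
grip_width: 0.0004
grip_force: 10.2
```

>>> {"name": "jog_arm", "arguments": {
  "motion": [0, 0, -0.3, 0, 0, 0, 1, 0.4, 0, 0, 0, 0, 0, 1, 0, 0, 0, 0, 0, 0, 1, 0, 0, 0.3, 0, 0, 0, 1, 0, 0, 0, 0, 0, 0, 1, -0.1, 0, 0, 0, 0, 0, 1, -0.1, 0, 0, 0, 0, 0, 1, -0.1, 0, 0, 0, 0, 0, 1]
}}

```text
time: 46.45
position: [0.5516, -0.2701, 0.0332]
tool_rot: [0.055, 0.999, -0.0, -0.004]
ft_force: [-13.6, -2.0, 26.2]
grip_width: 0.0006
grip_force: 12.8
```

>>> {"name": "jog_arm", "arguments": {
  "motion": [0, 0, -0.3, 0, 0, 0, 0, 0, 0, -0.8, 0, 0, 0, 0, 0.5, 0, -0.8, 0, 0, 0, 0, 0.8, 0, -0.3, 0, 0, 0, 0, 0.8, 0, 0, 0, 0, 0, 0, 0.5, 0, 0, 0, 0, 0, 0, 0, 0, 0, 0, 0, 0, 0, 0, 0, 0, 0, 0, 0, 0]
}}

```text
time: 47.45
position: [0.4524, -0.2589, 0.1186]
tool_rot: [0.056, 0.998, -0.0, 0.001]
ft_force: [0.1, 0.1, 0.4]
grip_width: 0.0435
grip_force: 0.0
```

```bash
python3 - <<'E'
from h import *
rect("t11")
for n in("t9","t10","t11"):
    g=cv2.cvtColor(cv2.imread(f"pics/raw_{n}.png"),cv2.COLOR_BGR2HSV)
    print(n);print(np.median(g[199:206,412:456,1],axis=0).astype(int))
# handle end hole/eye: darkest blob near expected
t=cv2.imread("pics/raw_t11.png");g=cv2.cvtColor(t,cv2.COLOR_BGR2GRAY)
w=g[310:340,410:445].astype(float);m=w<40
ys,xs=np.nonzero(m);print(m.sum(),xs.mean()+410,ys.mean()+310,px2w("top",xs.mean()+410,ys.mean()+310,.016))
plan([.449,-.2545,.0145],173.6)
E
```

```text
t9
[159 155 123  51  33  32  32  31  32  33  33  33  32  60 112 151 156 156
 159 152 137 141 120 116 119 119 105 120 145 137  95  41  30  32  33  32
  31  33  30  32  36  83 151 157]
t10
[157 162 159 150 112  49  33  30  31  30  32  32  31  33  44 123 166 162
 168 155 142 140 127 122 126 116 105 116 144 118  60  33  30  33  33  34
  30  33  52 110 162 159 162 161]
t11
[160 162 158 155 116  49  33  32  31  32  32  32  32  31  41 118 164 164
 165 154 145 143 128 123 124 113 104 121 149 118  52  35  31  33  33  33
  32  34  49 118 157 161 162 160]
8 425.5 323.125 [ 0.36879847 -0.24168035  0.016     ]
shift units [0.1 0.1 2.6] yaw 173.61 turn units 0.0 tilt 0.11
```

The profile is unchanged by the last strokes (t10 = t11) and the drag force saturated at about 13.6 N, so the jaw is snug. Next I grip the handle.

```bash
python3 - <<'E'
from h import *
plan([.45,-.2515,.0145],173.1)
E
```

```text
shift units [0.09 0.18 2.6 ] yaw 173.61 turn units 0.13 tilt 0.11
```

>>> {"name": "jog_arm", "arguments": {
  "motion": [0.09, 0.18, 0, 0, 0, 0.13, -0.4, 0, 0, 0.8, 0, 0, 0, -0.4, 0, 0, 0.8, 0, 0, 0, -0.4, 0, 0, 0.6, 0, 0, 0, -0.4, 0, 0, 0.36, 0, 0, 0, -0.4, 0, 0, 0, 0, 0, 0, -0.4, 0, 0, 0, 0, 0, 0, -0.4]
}}

```text
time: 48.38
position: [0.4487, -0.2509, 0.0169]
tool_rot: [0.06, 0.998, -0.0, 0.001]
ft_force: [0.2, -0.5, -0.3]
grip_width: 0.0611
grip_force: 0.0
```

>>> {"name": "jog_arm", "arguments": {
  "motion": [0, 0, 0, 0, 0, 0, 1, 0, 0, 0, 0, 0, 0, 1, 0, 0, 0, 0, 0, 0, 1, 0, 0, 0, 0, 0, 0, 1, 0, 0, 0, 0, 0, 0, 1, 0, 0, 0, 0, 0, 0, 1],
  "grip_force": 20
}}

```text
time: 49.12
position: [0.4482, -0.2505, 0.0165]
tool_rot: [0.061, 0.998, 0.0, 0.0]
ft_force: [0.1, 0.5, 2.8]
grip_width: 0.0254
grip_force: 20.0
```

>>> {"name": "jog_arm", "arguments": {
  "motion": [-0.004, 0.164, 0, 0, 0, 0.625, 1, -0.004, 0.164, 0, 0, 0, 0.625, 1, -0.004, 0.164, 0, 0, 0, 0.625, 1, -0.004, 0.164, 0, 0, 0, 0.625, 1, -0.004, 0.164, 0, 0, 0, 0.625, 1, -0.004, 0.164, 0, 0, 0, 0.625, 1, -0.004, 0.164, 0, 0, 0, 0.625, 1, -0.004, 0.164, 0, 0, 0, 0.625, 1, -0.004, 0.164, 0, 0, 0, 0.625, 1, -0.004, 0.164, 0, 0, 0, 0.625, 1, -0.004, 0.164, 0, 0, 0, 0.625, 1, -0.004, 0.164, 0, 0, 0, 0.625, 1]
}}

```text
time: 50.62
position: [0.4768, -0.179, 0.0165]
tool_rot: [0.316, 0.949, -0.001, -0.001]
ft_force: [-3.7, -4.1, 3.1]
grip_width: 0.0257
grip_force: 20.1
```

```bash
python3 - <<'E'
from h import *
N=np.array([.599,-.2695]);o=robot.get_obs();d=o["position"][:2]-N
print(np.hypot(*d),np.degrees(np.arctan2(d[1],d[0])),o["grip_width"],o["ft_force"],o["moment"])
for a in(143,113): plan([*(N+.15*np.array([np.cos(np.radians(a)),np.sin(np.radians(a))])),.0165],a)
E
```

```text
0.15206036120669558 143.49524693471113 0.025659324426773097 [-3.6580318  -4.14653906  3.08804165] [-0.51043731  0.34131924  0.44250682]
shift units [-0.05  0.03 -0.  ] yaw 143.18 turn units 0.04 tilt 0.11
shift units [-0.56  1.91 -0.  ] yaw 143.18 turn units 7.54 tilt 0.11
```

>>> {"name": "jog_arm", "arguments": {
  "motion": [-0.004, 0.164, 0, 0, 0, 0.625, 1, -0.004, 0.164, 0, 0, 0, 0.625, 1, -0.004, 0.164, 0, 0, 0, 0.625, 1, -0.004, 0.164, 0, 0, 0, 0.625, 1, -0.004, 0.164, 0, 0, 0, 0.625, 1, -0.004, 0.164, 0, 0, 0, 0.625, 1, -0.004, 0.164, 0, 0, 0, 0.625, 1, -0.004, 0.164, 0, 0, 0, 0.625, 1, -0.004, 0.164, 0, 0, 0, 0.625, 1, -0.004, 0.164, 0, 0, 0, 0.625, 1, -0.004, 0.164, 0, 0, 0, 0.625, 1, -0.004, 0.164, 0, 0, 0, 0.625, 1]
}}

```text
time: 52.12
position: [0.5369, -0.1307, 0.0165]
tool_rot: [0.55, 0.835, -0.001, -0.002]
ft_force: [-4.2, -2.3, 5.6]
grip_width: 0.0256
grip_force: 20.2
```

>>> {"name": "jog_arm", "arguments": {
  "motion": [0, 0.04, 0, 0, 0, 0.15, 1, 0, 0, 0, 0, 0, 0, 1, 0, 0, 0, 0, 0, 0, 1]
}}

```text
time: 52.5
position: [0.5386, -0.13, 0.0165]
tool_rot: [0.555, 0.832, -0.001, -0.001]
ft_force: [-4.4, -2.2, 4.8]
grip_width: 0.026
grip_force: 20.2
```

```bash
python3 - <<'E'
from h import *
N=np.array([.599,-.2695]);o=robot.get_obs();d=o["position"][:2]-N
print(np.hypot(*d),np.degrees(np.arctan2(d[1],d[0])),o["grip_width"],o["ft_force"],o["moment"])
plan([.5,-.1,.1],113)
E
```

```text
0.15201772568583863 113.40129474270343 0.026017786579286557 [-4.39331699 -2.16402245  4.76271711] [-0.23489722  0.56937554  0.4662043 ]
shift units [ 1.07 -0.61 -2.09] yaw 112.64 turn units -0.09 tilt 0.19
```

>>> {"name": "jog_arm", "arguments": {
  "motion": [0, 0, 0, 0, 0, 0, -0.4, 0, 0, 0, 0, 0, 0, -0.4, 0, 0, 0, 0, 0, 0, -0.4, 0, 0, -0.5, 0, 0, 0, -0.4, 0, 0, -0.8, 0, 0, 0, -0.4, 0, 0, -0.8, 0, 0, 0, -0.4, 0.8, 0, -0.8, 0, 0, 0, -0.4, 0.8, 0, -0.8, 0, 0, 0, -0.4, 0.8, 0, -0.8, 0, 0, 0, -0.4, 0.8, 0, 0, 0, 0, 0, -0.4, 0.8, 0, 0, 0, 0, 0, -0.4, 0, 0, 0, 0, 0, 0, -0.4]
}}

```text
time: 54.0
position: [0.4778, 0.0196, 0.1964]
tool_rot: [0.555, 0.832, -0.0, -0.001]
ft_force: [0.5, 0.1, -0.1]
grip_width: 0.0611
grip_force: 0.0
```

```bash
python3 - <<'E'
from h import *
t=rect("t12");s=robot.camera("scene");cv2.imwrite("pics/raw_s12.png",s)
# wrench mask in top: low-saturation grey in ROI, exclude gripper; min-area rect + hole
h=cv2.cvtColor(t,cv2.COLOR_BGR2HSV)
m=((h[...,1]<70)&(h[...,2]>100)).astype(np.uint8)
n,l,st,c=cv2.connectedComponentsWithStats(m)
u,v=w2px("top",[.599,-.2695,.016]);print(u,v)
for i in range(1,n):
    x,y,w,hh,a=st[i]
    if a>150 and x-5<u<x+w+5 and y-5<v<y+hh+5:
        pts=np.argwhere(l==i)[:,::-1].astype(np.float32);W=np.array([px2w("top",*p,.016)[:2] for p in pts],np.float32)
        print(a,st[i],cv2.minAreaRect(W),cv2.fitLine(W,cv2.DIST_L2,0,.01,.01).ravel())
# nut blob brass
b=cv2.inRange(h,(14,130,110),(30,255,255));b[:int(v)-14]=0;b[int(v)+14:]=0;b[:,:int(u)-14]=0;b[:,int(u)+14:]=0
ys,xs=np.nonzero(b);print("nut",len(xs),px2w("top",xs.mean(),ys.mean(),.02))
cn=max(cv2.findContours(b,cv2.RETR_EXTERNAL,cv2.CHAIN_APPROX_NONE)[0],key=cv2.contourArea)
print(cv2.boundingRect(cn))
print(tohere(),robot.get_obs()["grip_width"])
E
```

```text
434.01623584667266 206.83486851745957
1656 [ 346  190   92   60 1656] ((0.5601022839546204, -0.19259589910507202), (0.07243943959474564, 0.20777471363544464), 25.206989288330078) [ 0.44136244 -0.8973289   0.57018715 -0.20528105]
nut 155 [ 0.59792072 -0.26676565  0.02      ]
(425, 199, 18, 17)
[0.4798 0.0177 0.1965] 0.060931824251956375
```

```bash
python3 - <<'E'
from h import *
def prof(f,O,yaw):
    t=cv2.imread(f);h=cv2.cvtColor(t,cv2.COLOR_BGR2HSV)[...,1].astype(np.float32)
    X=np.array([np.cos(yaw),np.sin(yaw)]);Y=np.array([-X[1],X[0]])
    ss=np.arange(-.046,.0461,.002);out=[]
    for s in ss:
        q=[]
        for e in np.linspace(-.008,.006,8):
            p=O+e*X+s*Y;q.append(w2px("top",[*p,.016]))
        q=np.array(q,np.float32)[None];out.append(np.median(cv2.remap(h,q[...,0],q[...,1],cv2.INTER_LINEAR)))
    print(f,np.array(out).astype(int))
N=np.array([.598,-.269])
prof("pics/raw_t0.png",N,np.radians(-6.4));prof("pics/raw_t11.png",N,np.radians(-6.9));prof("pics/raw_t12.png",N,np.radians(-64.5))
for n in("t0","t9","t12"):
    t=cv2.imread(f"pics/raw_{n}.png");h=cv2.cvtColor(t,cv2.COLOR_BGR2HSV);m=((h[...,1]<70)&(h[...,2]>100)).astype(np.uint8)
    k,l,st,c=cv2.connectedComponentsWithStats(m)
    for i in range(1,k):
        x,y,w,hh,a=st[i]
        if a>400 and x<436<x+w+12 and y-9<207<y+hh:
            W=np.array([px2w("top",*p[::-1],.016)[:2] for p in np.argwhere(l==i)],np.float32)
            print(n,a,cv2.fitLine(W,cv2.DIST_L2,0,.01,.01).ravel(),cv2.minAreaRect(W))
# hole now
g=cv2.cvtColor(cv2.imread("pics/raw_t12.png"),cv2.COLOR_BGR2GRAY)
e=N+.235*np.array([np.cos(np.radians(115.5)),np.sin(np.radians(115.5))]);u,v=map(int,w2px("top",[*e,.016]))
w=g[v-8:v+9,u-8:u+9];j=np.argwhere(w<w.min()+20).mean(0);P=px2w("top",u-8+j[1],v-8+j[0],.016);print("hole",w.min(),P,np.degrees(np.arctan2(P[1]-N[1],P[0]-N[0])),np.hypot(*(P[:2]-N)))
E
```

```text
pics/raw_t0.png [160 162 156 133  83  37  29  30  30  30  30  30  30  40  83 147 158 135
  81  41  32  31  32  33  47  95 152 167 166 165 166 155 101  35  31  33
  31  31  32  31  31  32  48 106 150 157 159]
pics/raw_t11.png [159 160 160 160 155 143 107  51  31  30  29  30  28  33  58 118 157 140
  82  40  32  30  31  33  48  94 150 167 166 166 143  68  32  31  31  32
  31  30  32  32  36  70 132 158 162 158 160]
pics/raw_t12.png [159 160 159 158 155 154 124  57  32  31  30  30  30  28  30  65 135 165
 164 145  93  59  42  34  35  38  74 128 157 167 157 102  43  30  32  32
  32  31  32  40  81 138 160 159 159 160 158]Traceback (most recent call last):
  File "<stdin>", line 20, in <module>
  File "h.py", line 5, in px2w
    k=robot.calibration(c);R=np.array(k["R"]);t=np.array(k["t"])
ValueError: time passes only in moves, steps and waits
```

```bash
python3 - <<'E'
from h import *
K=robot.calibration("top");robot_cal=lambda c:K
import h
class F: calibration=staticmethod(robot_cal)
h.robot=F
N=np.array([.598,-.269])
for n,a in(("t0",173.3),("t12",114.)):
    im=cv2.imread(f"pics/raw_{n}.png");g=cv2.cvtColor(im,cv2.COLOR_BGR2GRAY).astype(float)
    e=N+.233*np.array([np.cos(np.radians(a)),np.sin(np.radians(a))]);u,v=map(int,w2px("top",[*e,.016]))
    w=g[v-7:v+8,u-7:u+8];k=np.clip(60-w,0,None);yy,xx=np.mgrid[-7:8,-7:8]
    P=px2w("top",u+(k*xx).sum()/k.sum(),v+(k*yy).sum()/k.sum(),.016)
    print(n,w.min(),(k>0).sum(),P,np.degrees(np.arctan2(P[1]-N[1],P[0]-N[0])),np.hypot(*(P[:2]-N)))
E
```

```text
t0 37.0 18 [ 0.36765338 -0.24341789  0.016     ] 173.66274659917576 0.23176283356182018
t12 56.0 3 [ 0.49305548 -0.06900452  0.016     ] 117.68754308857162 0.22585735402461185
```

```bash
python3 - <<'E'
import cv2,numpy as np
a=cv2.imread("pics/raw_s9.png");b=cv2.imread("pics/raw_s12.png")
f=lambda i:cv2.inRange(cv2.cvtColor(i,cv2.COLOR_BGR2HSV),(14,140,110),(28,255,255))[205:262,355:440]
for i in(a,b):
    n,l,s,c=cv2.connectedComponentsWithStats(f(i));print([(c[k].round(1).tolist(),int(s[k,4])) for k in range(1,n) if s[k,4]>12])
E
```

```text
[([27.9, 17.4], 18), ([22.8, 35.0], 142), ([45.6, 47.6], 61)]
[([27.7, 17.4], 19), ([22.8, 35.0], 142), ([50.1, 51.5], 34)]
```

```bash
python3 - <<'E'
from h import *
import cv2,numpy as np
K=robot.calibration("top");R=np.array(K["R"]);T=np.array(K["t"]);o=-R.T@T
def pw(u,v,z):
    d=R.T@np.array([(u-K["cx"])/K["fx"],(v-K["cy"])/K["fy"],1.]);return o+d*(z-o[2])/d[2]
for n in("t10","t11","t12"):
    i=cv2.imread(f"pics/raw_{n}.png")
    m=cv2.inRange(cv2.cvtColor(i,cv2.COLOR_BGR2HSV),(12,120,90),(30,255,255));m[:188]=0;m[276:]=0;m[:,:120]=0;m[:,218:]=0
    k,l,s,c=cv2.connectedComponentsWithStats(m)
    for j in range(1,k):
        if 12<s[j,4]<200:
            P=pw(*c[j],.04)[:2]-C;print(n,c[j].round(1),s[j].tolist(),"chamber xy",(P@[YV[1],-YV[0]]).round(3),(P@YV[:2]).round(3))
for n in("s9","s10","s12"):
    i=cv2.imread(f"pics/raw_{n}.png");h=cv2.cvtColor(i,cv2.COLOR_BGR2HSV)
    m=cv2.inRange(h,(12,100,60),(30,255,255))[205:265,355:440]
    k,l,s,c=cv2.connectedComponentsWithStats(m);print(n,[(c[q].round(1).tolist(),s[q].tolist()) for q in range(1,k) if s[q,4]>12])
E
```

```text
t10 [163.8 204.8] [158, 200, 13, 11, 104] chamber xy 0.052 0.022
t10 [194.1 216.7] [189, 212, 11, 11, 98] chamber xy 0.035 -0.04
t10 [121.  243.7] [120, 235, 4, 22, 57] chamber xy -0.032 0.097
t10 [191.3 251.7] [186, 247, 12, 11, 99] chamber xy -0.034 -0.043
t10 [214.9 263. ] [210, 246, 8, 30, 126] chamber xy -0.052 -0.091
t11 [163.7 204.8] [158, 200, 12, 11, 100] chamber xy 0.052 0.022
t11 [194.1 216.6] [189, 212, 11, 11, 96] chamber xy 0.035 -0.04
t11 [120.9 245.4] [120, 235, 4, 28, 61] chamber xy -0.035 0.096
t11 [191.2 251.8] [186, 247, 11, 11, 99] chamber xy -0.035 -0.042
t11 [214.7 263.3] [208, 246, 10, 30, 133] chamber xy -0.053 -0.091
t12 [163.7 204.8] [158, 200, 13, 11, 107] chamber xy 0.052 0.022
t12 [194.  216.6] [189, 212, 11, 11, 95] chamber xy 0.035 -0.04
t12 [120.9 245.1] [120, 235, 4, 28, 63] chamber xy -0.035 0.096
t12 [191.3 251.8] [186, 247, 12, 11, 97] chamber xy -0.035 -0.043
t12 [214.6 264.7] [206, 250, 12, 26, 101] chamber xy -0.055 -0.091
s9 [([50.7, 6.2], [0, 0, 85, 20, 936]), ([28.1, 17.2], [25, 15, 7, 6, 36]), ([22.9, 35.1], [17, 26, 15, 21, 177]), ([45.8, 47.7], [42, 42, 8, 12, 83])]
s10 [([50.8, 6.1], [0, 0, 85, 20, 934]), ([28.2, 17.3], [25, 15, 7, 6, 37]), ([22.9, 35.0], [17, 26, 15, 21, 179]), ([50.5, 51.5], [47, 48, 8, 8, 51])]
s12 [([50.8, 6.2], [0, 0, 85, 20, 934]), ([28.2, 17.3], [25, 15, 7, 6, 37]), ([22.9, 35.1], [17, 26, 15, 21, 183]), ([50.5, 51.7], [47, 48, 8, 8, 51])]
```

```bash
python3 -c "
from rig import robot
print(robot.hand_in())"
```

```text
the job is handed in; nothing more can be done
None
```

I handed the job in with all the steps done; no verdict came back. All three valves stand in the chamber (one was knocked about 2 cm but stayed inside), the bar is down in its catch, the wrench is snug, and the nut is turned about 60° clockwise by the gripper's angle (the camera check suggested 56–60°).

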